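# Square up an ejector-plate pack in the squaring jig and clamp it

### The arm

A 6-joint arm with a two-finger parallel gripper is mounted at the origin on the work surface; the furniture and walls round the work are solid. World frame = base frame: x ahead of the robot, y to its left, z up, the work surface at z = 0. Lengths are in m, angles in rad, forces in N, time in s.
With the tool pointing down it reaches from about 0.275 to 0.775 m from the base axis. Payload 14.6 kg.
Tool frame: the origin (TCP) lies on the mounting face of the last link; the fingertips stand 173 mm ahead of it and the grasp point (between the pads) lies 155 mm ahead of it (manip.tip_extent is the distance from the TCP to the fingertips, in m); x points along the fingers, y is the direction in which the jaws open and shut, and the axes are right-handed (so a half turn about x gives the same grasp; the last joint's range is limited). The gripper opens to 85 mm and grips with 20 to 120 N. Pads are 22 mm wide; open, the fingers measure 114 mm over their backs; the gripper's body (76 mm by 85 mm) begins 54 mm behind the grasp point. The pads swing forward as they close: fully open they stand 13 mm farther back than shut.
Start: joints at [-1.417, 0.263, -0.048, 1.259, 0, 1.415], TCP at [0.16, -0.5, 0.405] pointing down, gripper open.
Joint ranges: [-2.65, 2.65], [-0.89, 1.7], [-1.18, 1.37], [-2.13, 2.11], [-1.35, 1.29], [-3.14, 3.14]. Speed limits (rad/s): [1.89, 1.89, 2.57, 2.79, 3.14, 3.14].

### API

Orientations are given as a rotation vector (axis times angle).
In Python, from plant import manip gives the robot as it stands.
- The arm moves only by the tool apply_moves, never from a script. Its arguments are lists of equal length, an entry for each row: "offset": the shift along the tool's x, y, z in cm, a list of three; "turn": the turn, a rotation vector about the tool's x, y, z in rad, a list of three. A call has 1 to 8 rows; each row shifts and turns the commanded pose from where the row before left it, along the tool's axes as they then stand; what a row does not reach is not made up. A row lasts 1/12 s, in which the tool goes at most 41.7 mm and 7.16 degrees, less where a joint would pass 70% of its speed; a pose out of reach is approached as far as the arm can. A call is refused whole if a number of a shift passes 4.17 or a number of a turn 0.125, either way. A call with a gripper value outside its range is refused whole. "jaw" is the opening, from 0 (shut) to 1 (fully open), set as the call begins (left out, the last holds). The fingers move at their own pace and stop on an object; "squeeze" is the grip in N (left out, the last holds). Time passes only in rows, so rows that do not move let the fingers close. It gives the time, the measured TCP pose, the force and the opening at its end, in the units of the state.
- manip.get_obs(): the state, without advancing time (a new reading comes with each control period).
- manip.get_image(name): name is "scene" or "top" or "wrist"; returns the picture (400x640x3 uint8, red, green, blue); there is no depth.
- manip.camera_info(name): a dict with "K" (3x3 intrinsics, pixels), "rvec" (rotation vector, rad) and "tvec" (3), from world to camera coordinates, as OpenCV has them; the wrist camera has in their place "hand_eye" (4x4, takes a point from camera to tool coordinates, whose origin is the TCP and whose axes are the tool frame's). Camera axes: x right, y down, z forward; pixel columns grow to the right and rows downward; lengths in m; the calibration is good to about 2 mm. A picture is of the moment at which its call begins: read the wrist's pose just before it. camera_info takes no time and is no camera call.
- manip.finish_job(): hands the job in, once; it reports no verdict.
The state is a dict: "t": time; "joints": joint angles; "qd": joint speeds; "joint_efforts": joint torques, N m; "ee_pos": TCP position; "tcp_rot": TCP orientation; "wrist_force": force on the tool from outside, world axes, zero at the start; "torque": the same for the moment, N m; "gripper_width": finger opening in m.
Only numpy, scipy, OpenCV 4.12 (cv2) and the standard library are available. Lean on these libraries where they do the work, as an engineer would, in place of code of your own. Each camera call takes 0.05 s, during which the arm holds its last target.

### The job

Get the three ejector plates ready for drilling as one pack: lay the loose aluminium plate from the bench mat flat on the two that already lie in the squaring jig, gently and without dropping it, then push the whole pack home so that every plate sits flush against both fences of the jig, and swing the hold-down clamp down until its rubber foot rests on the pack. Leave the cap screws, the micrometer and the oilstone where they are.

Things in the scene. Friction and masses are not known exactly. Their poses are not given: they have to be found in the camera images.
- jig: Squaring jig, fixed: steel base 160 x 109 x 15 mm, two steel fences forming a corner (14 mm thick, tops 50 mm above the bench), clamp bracket behind the far fence. Origin on the bench below pack_home. In its frame the base spans x -68..92, y -68..41 mm; inner face of the far fence at x = 40 (y -32..21), of the left fence at y = 25 (x -42..54). The -x and -y sides are open.
- pack_home (a point): On top of the jig's base, 15 mm above the bench: where the centre of the pack's underside lies when it is flush against both fences. Axes as the jig's: x points square at the far fence, y square at the left fence, z up. Plates lie with the 80 mm side along x.
- thick_plate: Lowest plate, aluminium, 80 x 50 x 14 mm (x, y, z), five holes, about 0.15 kg; lies askew on the jig's base, 26 to 32 mm short of the left fence and 8 to 18 mm short of the far one. Origin at the centre of its underside, x along the 80 mm side, z up. Plates slide on one another and on the base (friction about 0.6, so a push of 3 N or so moves the pack).
- middle_plate: Aluminium plate 80 x 50 x 12 mm with eight holes, about 0.13 kg, lying askew on the thick plate (its underside 29 mm above the bench). Origin at the centre of its underside, axes as for the thick plate.
- top_plate_center (a point): Centre (6 mm above the underside) of the loose aluminium plate, 80 x 50 x 12 mm, four counterbored holes, about 0.13 kg, flat on the 2 mm thick bench mat in front of the jig, to its right. x along the 80 mm side; gripped across the 50 mm (y). On the other two its centre is 47 mm above the bench. A finger would be between it and the left fence, so it is set down clear of the fence, then pushed.
- clamp (a joint): Angle of the hold-down clamp's arm on its horizontal hinge, rad: 0 when the arm is level and its rubber foot touches the full 38 mm pack, 1.57 when upright, at most 1.85 (leaning back from the robot). The hinge is stiff: the arm stays where it is left; moving it takes about 2 to 3 N at the knob.
- clamp_hinge (a point): Middle of the clamp's hinge, 72 mm beyond pack_home along the jig's x and 69 mm above the bench; its y axis is the hinge axis.
- clamp_knob (a point): Centre of the black ball knob, 22 mm across, at the clamp arm's free end. At joint angle q it lies, along the jig's axes from the hinge, at x = -0.139 cos q + 0.010 sin q, z = 0.139 sin q + 0.010 cos q (m). The arm is a 9 mm rod near the knob, a 12 mm wide bar farther in; the foot is 72 mm from the hinge.
- cap_screw_a: Black steel cap screw, 53 mm long, lying on the bench beside the fixed desk fan (0.29 m tall, to the right of the work, so the arm must pass over it at the start); not to be moved. Origin at the centre of its underside.
- cap_screw_b: A second such cap screw lying near the first; not to be moved.
- micrometer: Outside micrometer, 123 mm long, lying beyond the oilstone, right of the jig; not to be moved. Origin at the centre of its underside.
- oilstone_b: Dark flat oilstone 25 x 75 x 10 mm lying to the right of the jig near the drawer chest; not to be moved. Origin at the centre of its underside.

How it is judged:
By the outcome, as a careful person would: the job done as asked, in the order asked, and still so for the second after the job is handed in, with the robot touching nothing.
It also fails if it takes over 72 s, if anything falls off the work surface, if the arm or the gripper's body presses on something with over 40 N, if the wrist force passes 120 N, or if a joint passes its speed limit or range.

## Working session

There is one attempt and no reset: what is moved stays moved. The work goes in short steps, Python scripts to look and compute and a tool call to move; the robot and the scene stay as the last step left them, time stands still between calls to the robot, and variables do not carry over. Pictures are saved under pics/ and viewed, and the job is handed in when it is done.

Besides the shell and the picture viewer there is one more tool, called after "Emit:" as a command line: name --argument value ..., lists and objects as JSON in quotes. apply_moves: Moves the arm, as the interface text tells. Its arguments: {"type":"object","properties":{"offset":{"type":"array"},"turn":{"type":"array"},"jaw":{"type":"number"},"squeeze":{"type":"number"}},"required":["offset","turn"]}

```bash
ls; mkdir -p pics; python3 - <<'E'
from plant import manip
import cv2
o=manip.get_obs(); print(o)
for n in("scene","top","wrist"):
    im=manip.get_image(n); cv2.imwrite(f"pics/{n}0.png",im[:,:,::-1]); print(n,manip.camera_info(n))
E
```

```text
pics
{'t': 0.0, 'joints': array([-1.41729635e+00,  2.63553590e-01, -4.89140717e-02,  1.25942078e+00,
       -2.81448624e-05,  1.41552213e+00]), 'qd': array([-5.93759935e-06,  1.62699485e-03,  1.10350540e-03, -1.30158768e-04,
       -1.65717075e-03, -4.30005393e-05]), 'joint_efforts': array([ 4.52229477e-03, -6.37628818e+01,  3.84557605e+01,  1.40933442e-02,
        3.10387686e-04, -8.10798042e-05]), 'ee_pos': array([ 0.15953467, -0.50008554,  0.4042175 ]), 'tcp_rot': array([ 2.05538764,  0.32101109, -2.05544417]), 'wrist_force': array([-0.14510458,  0.43254354,  0.3041245 ]), 'torque': array([ 0.00113727, -0.00240271, -0.03588702]), 'gripper_width': 0.0854883394988721}
scene {'K': array([[495.92405753,   0.        , 315.08035638],
       [  0.        , 495.92405753, 202.14734215],
       [  0.        ,   0.        ,   1.        ]]), 'rvec': array([ 0.75673718, -2.64761705,  1.02974129]), 'tvec': array([0.49309175, 0.20956527, 0.87747497])}
top {'K': array([[510.70041551,   0.        , 310.6193547 ],
       [  0.        , 510.70041551, 206.78636989],
       [  0.        ,   0.        ,   1.        ]]), 'rvec': array([ 2.10905131, -2.13853581,  0.16560541]), 'tvec': array([0.10581514, 0.57521304, 0.82904614])}
wrist {'K': array([[281.22965431,   0.        , 317.34588113],
       [  0.        , 281.22965431, 201.03402061],
       [  0.        ,   0.        ,   1.        ]]), 'hand_eye': array([[ 5.20397922e-04, -2.88836361e-01,  9.57378340e-01,
         3.07703889e-02],
       [ 9.99999722e-01, -3.61804993e-04, -6.52720235e-04,
         4.89591871e-04],
       [ 5.34913601e-04,  9.57378413e-01,  2.88836092e-01,
        -7.34156057e-02],
       [ 0.00000000e+00,  0.00000000e+00,  0.00000000e+00,
         1.00000000e+00]])}
```

View pics/scene0.png

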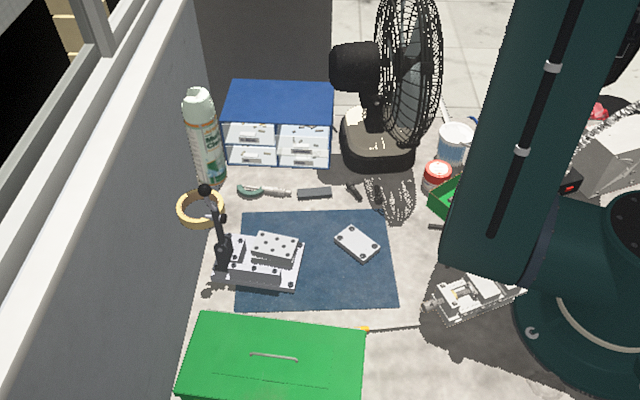

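View pics/top0.png

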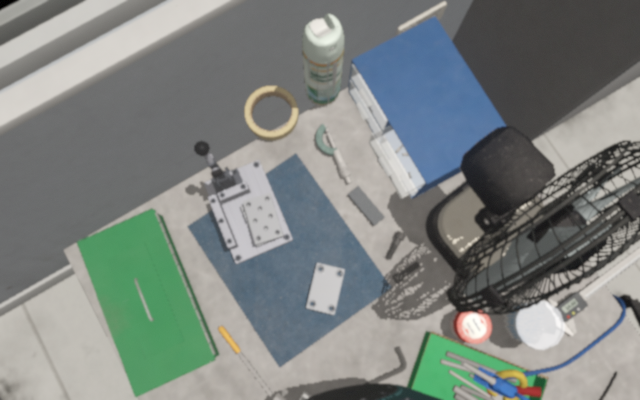

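View pics/wrist0.png

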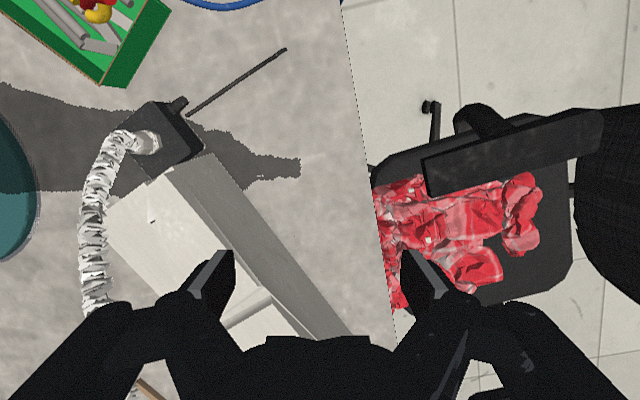

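The scene view shows the jig at about (260,260) and the loose plate at (357,243). In the top view the jig is at about (250,212) and the loose plate at (325,288). The wrist camera isn't looking at the work yet. Next I'll zoom in and find corners.

```bash
cat > h.py <<'E'
import numpy as np, cv2
from scipy.spatial.transform import Rotation as R
from plant import manip
def cam(n,obs=None):
    c=manip.camera_info(n);K=c["K"]
    if n=="wrist":
        T=np.eye(4);T[:3,:3]=R.from_rotvec(obs["tcp_rot"]).as_matrix();T[:3,3]=obs["ee_pos"]
        M=T@c["hand_eye"];return K,M[:3,:3],M[:3,3]   # cam->world
    Rm=cv2.Rodrigues(c["rvec"])[0];return K,Rm.T,-Rm.T@c["tvec"]
def ray(C,uv,z):
    K,A,o=C;uv=np.atleast_2d(uv).astype(float)
    d=(A@np.linalg.inv(K)@np.c_[uv,np.ones(len(uv))].T).T
    return o+d*((z-o[2])/d[:,2])[:,None]
def proj(C,P):
    K,A,o=C;q=(np.atleast_2d(P)-o)@A@K.T;return q[:,:2]/q[:,2:]
def tri(C1,u1,C2,u2):
    out=[]
    for C,u in((C1,u1),(C2,u2)):
        d=C[1]@np.linalg.inv(C[0])@np.r_[u,1.];out.append((C[2],d/np.linalg.norm(d)))
    A=sum(np.eye(3)-np.outer(d,d) for o,d in out);b=sum((np.eye(3)-np.outer(d,d))@o for o,d in out)
    return np.linalg.solve(A,b)
E
python3 - <<'E'
import cv2
t=cv2.imread("pics/top0.png");s=cv2.imread("pics/scene0.png")
cv2.imwrite("pics/topz.png",cv2.resize(t[130:330,180:380],None,fx=3,fy=3,interpolation=cv2.INTER_CUBIC))
cv2.imwrite("pics/scz.png",cv2.resize(s[175:325,190:400],None,fx=3.8,fy=3.8,interpolation=cv2.INTER_CUBIC))
E
```

```text
(no output)
```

View pics/topz.png

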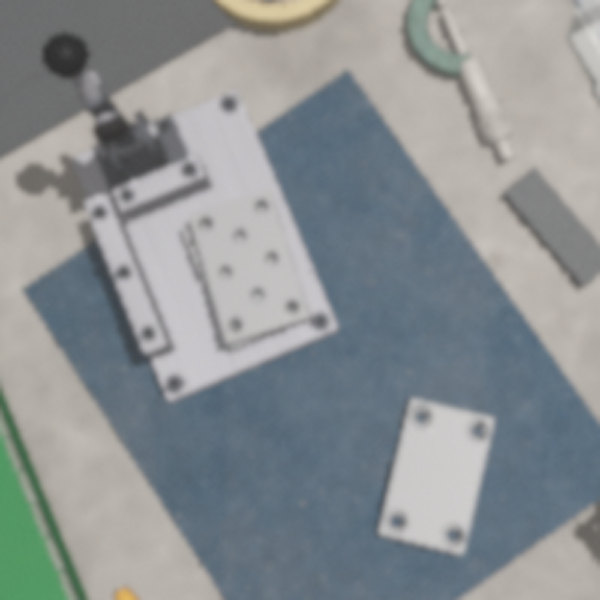

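View pics/scz.png

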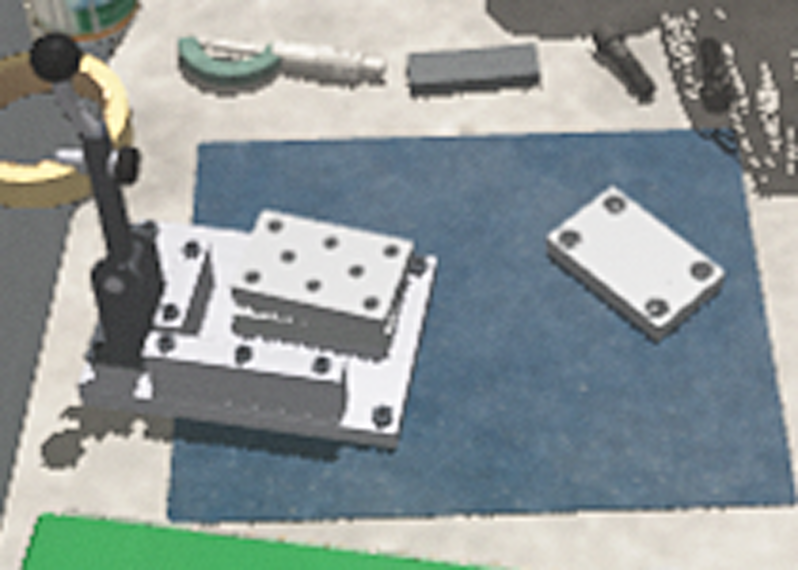

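In the zoomed top view, the loose plate's corners are at about (411,397), (495,415), (464,555) and (378,535) in the crop. The base corners are near (236,95), (338,328) and (170,402). The clamp is roughly upright.

```bash
python3 - <<'E'
from h import *
T=cam("top");S=cam("scene")
f=lambda p:np.array(p)/3.+[180-1/3,130-1/3]
g=lambda p:np.array(p)/3.8+[190-.37,175-.37]
print("camT",T[2],"camS",S[2])
t=cv2.imread("pics/top0.png")
hsv=cv2.cvtColor(t,cv2.COLOR_BGR2HSV)
m=((hsv[...,1]<40)&(hsv[...,2]>120)).astype(np.uint8)*255
m[:255]=0;m[320:]=0;m[:,:300]=0;m[:,350:]=0
cs,_=cv2.findContours(m,0,2);c=max(cs,key=cv2.contourArea);r=cv2.minAreaRect(c);b=cv2.boxPoints(r);print(r)
P=ray(T,b,0.014);print(P.round(4),P.mean(0),[np.linalg.norm(P[i]-P[i-1]) for i in range(4)])
P=ray(T,f([(411,397),(495,415),(464,555),(378,535)]),.014);print("hand",P.round(4),P.mean(0),[np.linalg.norm(P[i]-P[i-1]) for i in range(4)])
P2=ray(S,g([(612,187),(724,268),(660,325),(548,240)]),.014);print("scene",P2.round(4),P2.mean(0),[np.linalg.norm(P2[i]-P2[i-1]) for i in range(4)])
B=ray(T,f([(236,95),(338,328),(170,402)]),.015);print("base",B.round(4),np.linalg.norm(B[0]-B[1]),np.linalg.norm(B[1]-B[2]))
x=(B[0]-B[1]);print("yaw x",np.arctan2(x[1],x[0]))
y=B[2]-B[1];print("yaw y",np.arctan2(y[1],y[0]))
M=ray(T,f([(188,222),(274,192),(318,318),(228,350)]),.041);print("mid",M.round(4),M.mean(0))
print("knob",tri(T,f((65,54)),S,g((55,56))))
E
```

```text
camT [0.42581663 0.08430341 0.91703736] camS [0.18493921 0.63244797 0.78919354]
((325.29400634765625, 288.16522216796875), (31.22244644165039, 49.56679153442383), 13.392496109008789)
[[0.4037 0.1115 0.014 ]
 [0.4869 0.0904 0.014 ]
 [0.4735 0.0372 0.014 ]
 [0.3909 0.059  0.014 ]] [0.43874027 0.07451317 0.014     ] [np.float64(0.05397843704280934), np.float64(0.08576001311951505), np.float64(0.05482247554998869), np.float64(0.08547395418283037)]
hand [[0.4841 0.089  0.014 ]
 [0.473  0.0399 0.014 ]
 [0.3929 0.0597 0.014 ]
 [0.4048 0.1092 0.014 ]] [0.43871002 0.07444574 0.014     ] [np.float64(0.08181266374813383), np.float64(0.05027381153272945), np.float64(0.08242329516610378), np.float64(0.0508992892445022)]
scene [[0.4691 0.0423 0.014 ]
 [0.3933 0.0596 0.014 ]
 [0.4043 0.1089 0.014 ]
 [0.4799 0.0917 0.014 ]] [0.4366424 0.0756217 0.014    ] [np.float64(0.0505079648364849), np.float64(0.07775541165884266), np.float64(0.0505710043642254), np.float64(0.07755929268316068)]
base [[0.6685 0.1927 0.015 ]
 [0.5253 0.1315 0.015 ]
 [0.483  0.2306 0.015 ]] 0.15569784551806443 0.10773248556989856
yaw x 0.40394105583141166
yaw y 1.9739042874025554
mid [[0.5857 0.2172 0.041 ]
 [0.6027 0.1671 0.041 ]
 [0.5284 0.1417 0.041 ]
 [0.5107 0.1934 0.041 ]] [0.55684318 0.17985067 0.041     ]
knob [0.63778599 0.25184923 0.20755546]
```

```bash
python3 - <<'E'
from h import *
T=cam("top");o=manip.get_obs()
f=lambda p:np.array(p)/3.+[180-1/3,130-1/3]
print(R.from_rotvec(o["tcp_rot"]).as_matrix().round(3)); print(manip.tip_extent,[a for a in dir(manip) if a[0]!='_'])
print("fan@.29",ray(T,[(455,295),(500,310),(640,260),(600,150),(640,150),(480,270)],.29).round(3))
print("fan motor@.25",ray(T,[(465,165),(510,130),(550,165)],.25).round(3))
print("wall base",ray(T,f([(0,160),(110,97),(228,32)]),0.).round(3))
print("tablecorner shelf",ray(T,[(65,250),(180,170)],0.).round(3))
print("chest", ray(T,[(352,68),(412,195),(500,125)],.12).round(3))
print("can", ray(T,[(322,30)],.2).round(3))
print("screws",ray(T,[(395,245),(405,268)],0).round(3))
E
```

```text
[[-0.     0.304 -0.953]
 [ 0.001 -0.953 -0.304]
 [-1.    -0.001 -0.   ]]
0.1734 ['PlanningError', 'camera_info', 'finish_job', 'get_image', 'get_obs', 'tip_extent']
fan@.29 [[ 0.424 -0.078  0.29 ]
 [ 0.406 -0.131  0.29 ]
 [ 0.463 -0.304  0.29 ]
 [ 0.602 -0.271  0.29 ]
 [ 0.601 -0.321  0.29 ]
 [ 0.454 -0.11   0.29 ]]
fan motor@.25 [[ 0.595 -0.113  0.25 ]
 [ 0.643 -0.176  0.25 ]
 [ 0.594 -0.225  0.25 ]]
wall base [[0.634 0.34  0.   ]
 [0.673 0.273 0.   ]
 [0.713 0.2   0.   ]]
tablecorner shelf [[0.513 0.545 0.   ]
 [0.658 0.34  0.   ]]
chest [[ 0.797  0.025  0.12 ]
 [ 0.581 -0.064  0.12 ]
 [ 0.694 -0.211  0.12 ]]
can [[0.822 0.075 0.2  ]]
screws [[ 0.514 -0.052  0.   ]
 [ 0.472 -0.068  0.   ]]
```

```bash
cat > plan.py <<'E'
from h import *
import json,sys
def Rdown(yaw_y,tilt=0):
    """tool x down, tool y at world yaw; tilt about tool y (positive swings fingers toward +tool z)"""
    y=np.array([np.cos(yaw_y),np.sin(yaw_y),0]);x=np.array([0,0,-1.]);z=np.cross(x,y)
    return np.c_[x,y,z]@R.from_rotvec([0,-tilt,0]).as_matrix()
def rows(p0,R0,p1,R1,v=3.9,w=.12,n=None):
    rv=R.from_matrix(R0.T@R1).as_rotvec();d=np.linalg.norm(p1-p0)*100
    N=n or max(1,int(np.ceil(d/v)),int(np.ceil(np.linalg.norm(rv)/w)))
    p,Rc=p0.copy(),R0.copy();out=[]
    for i in range(N):
        pt=p0+(p1-p0)*(i+1)/N
        of=np.round(Rc.T@(pt-p)*100,2);tu=np.round(rv/N,3)
        p=p+Rc@of/100;Rc=Rc@R.from_rotvec(tu).as_matrix();out.append((of.tolist(),tu.tolist()))
    return out,p,Rc
def plan(wps,start=None):
    """wps: list of (pos,Rot,kw); prints calls of 8 rows"""
    o=manip.get_obs();p=o["ee_pos"];Rc=R.from_rotvec(o["tcp_rot"]).as_matrix()
    if start is not None:p,Rc=start
    allr=[]
    for pos,Rt,kw in wps:
        r,p,Rc=rows(np.array(p),Rc,np.array(pos,float),Rt,**kw);allr+=r
    for i in range(0,len(allr),8):
        ch=allr[i:i+8]
        print("offset",json.dumps([a for a,b in ch]));print("turn",json.dumps([b for a,b in ch]))
    print("end",p.round(4))
E
python3 - <<'E'
from plan import *
o=manip.get_obs();R0=R.from_rotvec(o["tcp_rot"]).as_matrix();p=o["ee_pos"]
# rotate in known direction: via intermediate
plan([((.16,-.5,.53),R0,{}),((.29,-.23,.53),Rdown(0.0),{}),((.42,.085,.53),Rdown(1.33),{}),((.42,.085,.42),Rdown(1.33),{})])
E
```

```text
offset [[-3.14, -0.0, -0.01], [-3.14, -0.0, -0.01], [-3.14, -0.0, -0.02], [-3.15, -0.01, -0.01], [0.0, -1.98, -1.87], [0.0, -1.75, -2.09], [0.01, -1.5, -2.27], [-0.0, -1.23, -2.43]]
turn [[0.0, 0.0, 0.0], [0.0, 0.0, 0.0], [0.0, 0.0, 0.0], [0.0, 0.0, 0.0], [-0.115, -0.0, 0.0], [-0.115, -0.0, 0.0], [-0.115, -0.0, 0.0], [-0.115, -0.0, 0.0]]
offset [[0.0, -0.94, -2.56], [0.0, -0.64, -2.64], [0.01, -0.34, -2.71], [-0.0, -0.02, -2.72], [0.0, 0.29, -2.71], [0.0, 0.6, -2.66], [0.0, 0.9, -2.57], [0.0, 1.09, -2.62]]
turn [[-0.115, -0.0, 0.0], [-0.115, -0.0, 0.0], [-0.115, -0.0, 0.0], [-0.115, -0.0, 0.0], [-0.115, -0.0, 0.0], [-0.115, -0.0, 0.0], [-0.115, -0.0, 0.0], [-0.111, -0.0, -0.0]]
offset [[0.0, 1.38, -2.49], [0.01, 1.64, -2.31], [-0.0, 1.89, -2.12], [0.0, 2.11, -1.9], [0.0, 2.31, -1.66], [0.01, 2.47, -1.39], [-0.0, 2.62, -1.1], [0.0, 2.72, -0.81]]
turn [[-0.111, -0.0, -0.0], [-0.111, -0.0, -0.0], [-0.111, -0.0, -0.0], [-0.111, -0.0, -0.0], [-0.111, -0.0, -0.0], [-0.111, -0.0, -0.0], [-0.111, -0.0, -0.0], [-0.111, -0.0, -0.0]]
offset [[0.0, 2.8, -0.5], [0.01, 2.83, -0.19], [-0.0, 2.84, 0.13], [3.67, -0.0, 0.0], [3.66, -0.01, 0.0], [3.67, -0.0, 0.0]]
turn [[-0.111, -0.0, -0.0], [-0.111, -0.0, -0.0], [-0.111, -0.0, -0.0], [0.002, -0.0, -0.0], [0.002, -0.0, -0.0], [0.002, -0.0, -0.0]]
end [0.42  0.085 0.42 ]
```

Emit:
apply_moves --offset '[[-3.14,0,0],[-3.14,0,0],[-3.14,0,0],[-3.15,0,0],[0,-1.98,-1.87],[0,-1.75,-2.09],[0,-1.5,-2.27],[0,-1.23,-2.43]]' --turn '[[0,0,0],[0,0,0],[0,0,0],[0,0,0],[-0.115,0,0],[-0.115,0,0],[-0.115,0,0],[-0.115,0,0]]'

```text
t: 0.82
ee_pos: [0.2071, -0.401, 0.5302]
tcp_rot: [1.768, 0.721, -1.768]
wrist_force: [0.9, -0.2, 0.1]
gripper_width: 0.0855
```

Emit:
apply_moves --offset '[[0,-0.94,-2.56],[0,-0.64,-2.64],[0,-0.34,-2.71],[0,-0.02,-2.72],[0,0.29,-2.71],[0,0.6,-2.66],[0,0.9,-2.57],[0,1.09,-2.62]]' --turn '[[-0.115,0,0],[-0.115,0,0],[-0.115,0,0],[-0.115,0,0],[-0.115,0,0],[-0.115,0,0],[-0.115,0,0],[-0.111,0,0]]'

```text
t: 1.48
ee_pos: [0.3007, -0.2028, 0.5303]
tcp_rot: [1.121, 1.263, -1.121]
wrist_force: [0.4, -0.5, -0.9]
gripper_width: 0.0853
```

Emit:
apply_moves --offset '[[0,1.38,-2.49],[0,1.64,-2.31],[0,1.89,-2.12],[0,2.11,-1.9],[0,2.31,-1.66],[0,2.47,-1.39],[0,2.62,-1.1],[0,2.72,-0.81]]' --turn '[[-0.111,0,0],[-0.111,0,0],[-0.111,0,0],[-0.111,0,0],[-0.111,0,0],[-0.111,0,0],[-0.111,0,0],[-0.111,0,0]]'

```text
t: 2.15
ee_pos: [0.3872, 0.0076, 0.5304]
tcp_rot: [0.441, 1.525, -0.441]
wrist_force: [0.0, -0.7, 0.0]
gripper_width: 0.0851
```

Emit:
apply_moves --offset '[[0,2.8,-0.5],[0,2.83,-0.19],[0,2.84,0.13],[3.67,0,0],[3.66,0,0],[3.67,0,0],[0,0,0]]' --turn '[[-0.111,0,0],[-0.111,0,0],[-0.111,0,0],[0,0,0],[0,0,0],[0,0,0],[0,0,0]]'

```text
t: 2.73
ee_pos: [0.4175, 0.085, 0.4146]
tcp_rot: [0.184, 1.573, -0.186]
wrist_force: [-0.4, 0.9, -1.3]
gripper_width: 0.0854
```

```bash
python3 - <<'E'
from plan import *
o=manip.get_obs();print(o["t"],o["ee_pos"],R.from_rotvec(o["tcp_rot"]).as_matrix().round(3),o["joints"].round(3))
im=manip.get_image("wrist");cv2.imwrite("pics/w1.png",im[:,:,::-1]);np.save("w1o.npy",np.r_[o["ee_pos"],o["tcp_rot"]])
E
```

```text
2.7333 [0.41747891 0.08500242 0.41458229] [[-0.01   0.233  0.972]
 [-0.     0.972 -0.233]
 [-1.    -0.002 -0.01 ]] [ 0.009  0.094 -0.238  1.249 -0.     0.244]
```

View pics/w1.png

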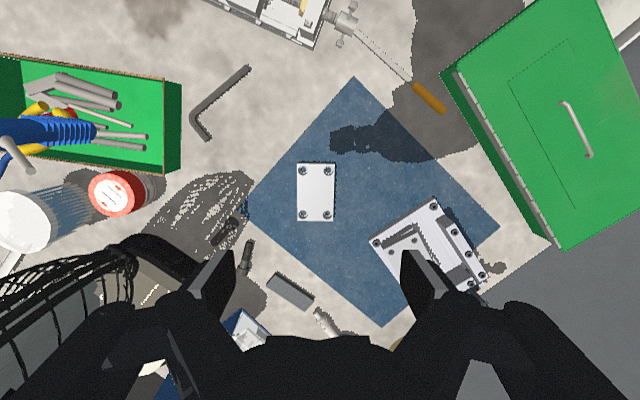

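The wrist view shows the loose plate at x 297–334, y 162–221, almost aligned with the tool. The jig, with clamp and pack, is around (430,250), partly behind a finger.

```bash
python3 - <<'E'
from plan import *
a=np.load("w1o.npy");C=cam("wrist",dict(ee_pos=a[:3],tcp_rot=a[3:]))
t=cv2.imread("pics/w1.png");hsv=cv2.cvtColor(t,cv2.COLOR_BGR2HSV)
m=((hsv[...,1]<60)&(hsv[...,2]>130)).astype(np.uint8)*255
k=np.zeros_like(m);k[150:235,285:345]=255;m&=k
c=max(cv2.findContours(m,0,2)[0],key=cv2.contourArea);r=cv2.minAreaRect(c);print(r)
P=ray(C,cv2.boxPoints(r),.014);print(P.round(4),P.mean(0).round(4),[round(np.linalg.norm(P[i]-P[i-1]),4) for i in range(4)])
for i in range(4):
  d=P[i]-P[i-1];print(np.arctan2(d[1],d[0]).round(3),end=' ')
cv2.imwrite("pics/w1z.png",cv2.resize(t[140:320,280:520],None,fx=3.3,fy=3.3,interpolation=cv2.INTER_CUBIC))
E
```

```text
((315.0, 192.0), (58.0, 38.0), 90.0)
[[0.3926 0.0606 0.014 ]
 [0.4043 0.1093 0.014 ]
 [0.4837 0.0916 0.014 ]
 [0.4713 0.0399 0.014 ]] [0.438  0.0753 0.014 ] [np.float64(0.0814), np.float64(0.0502), np.float64(0.0814), np.float64(0.0532)]
2.885 1.335 -0.219 -1.806
```

View pics/w1z.png

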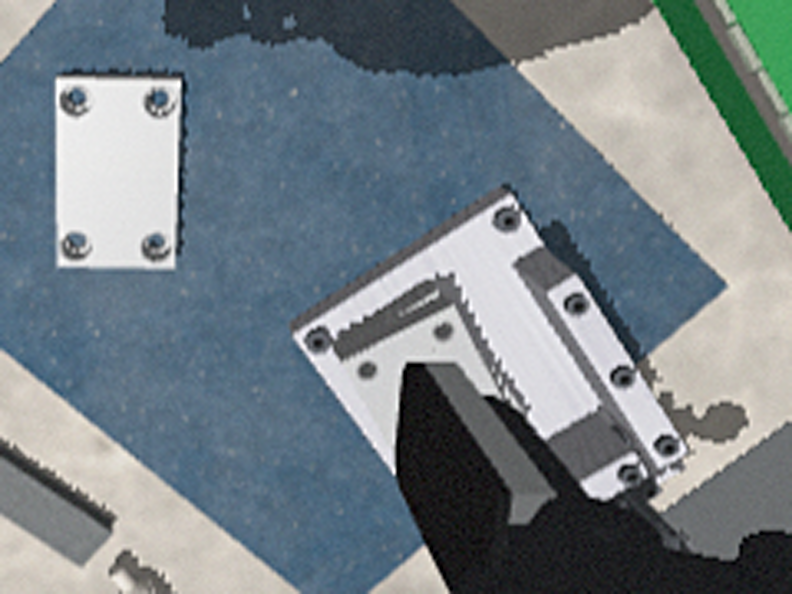

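Emit:
apply_moves --offset '[[0,0,0],[0,0,0]]' --turn '[[0,0,0],[0,0,0]]' --jaw 0.72

```text
t: 2.95
ee_pos: [0.4203, 0.0847, 0.4228]
tcp_rot: [0.186, 1.559, -0.185]
wrist_force: [0.2, 0.3, 0.3]
gripper_width: 0.0638
```

```bash
python3 - <<'E'
from plan import *
o=manip.get_obs();Rc=R.from_rotvec(o["tcp_rot"]).as_matrix();print(o["t"],o["ee_pos"],Rc.round(3))
plan([((.438,.0753,.30),Rdown(1.33),{}),((.438,.0753,.215),Rdown(1.33),{}),((.438,.0753,.179),Rdown(1.33),dict(n=5))])
E
```

```text
2.95 [0.42033172 0.08470778 0.42279635] [[ 0.003  0.234  0.972]
 [ 0.     0.972 -0.234]
 [-1.     0.001  0.003]]
offset [[3.07, -0.13, 0.47], [3.07, -0.13, 0.48], [3.07, -0.12, 0.48], [3.07, -0.13, 0.49], [2.83, -0.0, 0.0], [2.84, -0.0, 0.0], [2.83, -0.01, 0.0], [0.72, 0.0, 0.0]]
turn [[0.001, 0.001, -0.0], [0.001, 0.001, -0.0], [0.001, 0.001, -0.0], [0.001, 0.001, -0.0], [0.0, -0.0, -0.0], [0.0, -0.0, -0.0], [0.0, -0.0, -0.0], [0.0, -0.0, -0.0]]
offset [[0.72, 0.0, 0.0], [0.72, 0.0, 0.0], [0.72, 0.0, 0.0], [0.72, 0.0, 0.0]]
turn [[0.0, -0.0, -0.0], [0.0, -0.0, -0.0], [0.0, -0.0, -0.0], [0.0, -0.0, -0.0]]
end [0.438  0.0753 0.179 ]
```

Emit:
apply_moves --offset '[[3,-0.13,0.47],[3,-0.13,0.48],[3,-0.12,0.48],[3,-0.13,0.49],[2.8,0,0],[2.8,0,0],[2.5,0,0],[1,0,0]]' --turn '[[0,0,0],[0,0,0],[0,0,0],[0,0,0],[0,0,0],[0,0,0],[0,0,0],[0,0,0]]'

```text
t: 3.62
ee_pos: [0.438, 0.0752, 0.2085]
tcp_rot: [0.186, 1.562, -0.185]
wrist_force: [-1.0, 0.1, 0.3]
gripper_width: 0.0617
```

Emit:
apply_moves --offset '[[0.7,0,0],[0.7,0,0],[0.7,0,0],[0.5,0,0],[0,0,0],[0,0,0]]' --turn '[[0,0,0],[0,0,0],[0,0,0],[0,0,0],[0,0,0],[0,0,0]]'

```text
t: 4.12
ee_pos: [0.4372, 0.0754, 0.1836]
tcp_rot: [0.185, 1.563, -0.185]
wrist_force: [0.8, 0.2, 0.1]
gripper_width: 0.0618
```

```bash
python3 - <<'E'
from plan import *
o=manip.get_obs();Rc=R.from_rotvec(o["tcp_rot"]).as_matrix();print(o["t"],o["ee_pos"],Rc.round(3),o["wrist_force"])
for n in("wrist","scene"):
    im=manip.get_image(n)[:,:,::-1];cv2.imwrite(f"pics/{n}2.png",im if n=="wrist" else cv2.resize(im[150:350,180:420],None,fx=3.2,fy=3,interpolation=cv2.INTER_CUBIC))
E
```

```text
4.1167 [0.43722851 0.07537196 0.18363725] [[ 0.     0.234  0.972]
 [-0.     0.972 -0.234]
 [-1.     0.     0.   ]] [0.75230793 0.18077648 0.069997  ]
```

View pics/wrist2.png

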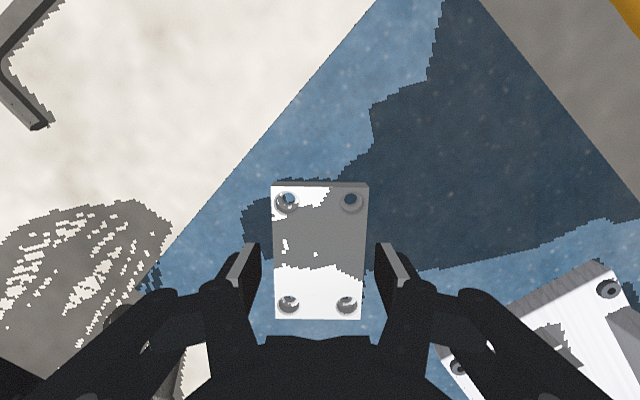

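View pics/scene2.png

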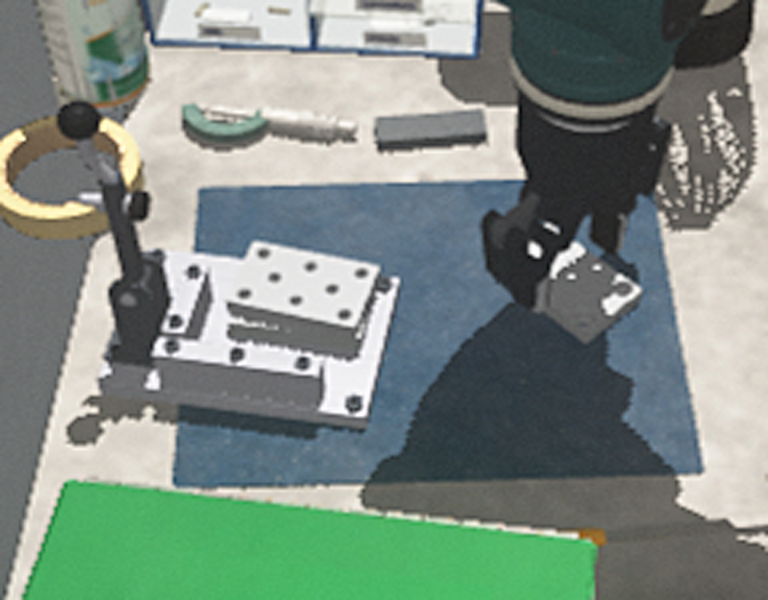

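The wrist view shows the plate (x 272–368) between the pads (260 and 375), about centred. I'll go down 6 mm and close.

Emit:
apply_moves --offset '[[0.4,0,0],[0.3,0,0],[0,0,0]]' --turn '[[0,0,0],[0,0,0],[0,0,0]]'

```text
t: 4.47
ee_pos: [0.4369, 0.0754, 0.1759]
tcp_rot: [0.185, 1.563, -0.185]
wrist_force: [-0.7, -0.3, -0.3]
gripper_width: 0.0615
```

Emit:
apply_moves --offset '[[0,0,0],[0,0,0],[0,0,0],[0,0,0],[0,0,0]]' --turn '[[0,0,0],[0,0,0],[0,0,0],[0,0,0],[0,0,0]]' --jaw 0.4 --squeeze 40

```text
t: 4.88
ee_pos: [0.4369, 0.0754, 0.1765]
tcp_rot: [0.185, 1.563, -0.185]
wrist_force: [-1.8, -0.4, 5.2]
gripper_width: 0.0486
```

```bash
python3 - <<'E'
from plan import *
o=manip.get_obs();Rc=R.from_rotvec(o["tcp_rot"]).as_matrix();print(o["t"],o["ee_pos"],Rc.round(3),o["wrist_force"],o["gripper_width"])
E
```

```text
4.8833 [0.43693427 0.07535873 0.17650353] [[-0.     0.234  0.972]
 [-0.     0.972 -0.234]
 [-1.    -0.    -0.   ]] [-1.84796636 -0.39612623  5.23985397] 0.04862028762959371
```

Gripped at 48.6 mm. I'll lift a little while refining the jig pose from edge fits in the three pictures I already have.

Emit:
apply_moves --offset '[[-0.5,0,0],[-0.5,0,0],[-1,0,0],[-2,0,0],[-3,0,0],[-3,0,0],[-2,0,0],[0,0,0]]' --turn '[[0,0,0],[0,0,0],[0,0,0],[0,0,0],[0,0,0],[0,0,0],[0,0,0],[0,0,0]]'

```text
t: 5.55
ee_pos: [0.4379, 0.0754, 0.3004]
tcp_rot: [0.185, 1.557, -0.184]
wrist_force: [0.9, 0.9, -0.3]
gripper_width: 0.0491
```

```bash
cat > jig.py <<'E'
from plan import *
def edge(img,p,q,n=40,half=5,skip=.08):
    """subpixel max-gradient points along the line p-q (pixels), robust line fit"""
    g=cv2.GaussianBlur(img.astype(np.float32).mean(2),(0,0),.8);p,q=np.array(p,float),np.array(q,float)
    t=(q-p)/np.linalg.norm(q-p);nn=np.array([-t[1],t[0]]);s=np.arange(-half,half+.01,.25);pts=[]
    for a in np.linspace(skip,1-skip,n):
        c=p+(q-p)*a;xy=(c+s[:,None]*nn).astype(np.float32)
        v=cv2.remap(g,xy[:,0][None],xy[:,1][None],cv2.INTER_LINEAR)[0];d=np.abs(np.gradient(v));pts.append(xy[d.argmax()])
    vx,vy,x0,y0=cv2.fitLine(np.array(pts),cv2.DIST_HUBER,0,.01,.01).ravel()
    r=np.abs((np.array(pts)-[x0,y0])@[-vy,vx])
    return np.array([x0,y0]),np.array([vx,vy]),np.median(r)
def inter(a,b):
    return a[0]+a[1]*np.linalg.solve(np.c_[a[1],-b[1]],b[0]-a[0])[0]
E
python3 - <<'E'
from jig import *
T=cam("top");S=cam("scene");a=np.load("w1o.npy");W=cam("wrist",dict(ee_pos=a[:3],tcp_rot=a[3:]))
f=lambda p:np.array(p)/3.+[180-1/3,130-1/3]
g=lambda p:np.array(p)/3.8+[190-.37,175-.37]
w=lambda p:np.array(p)/3.3+[280-.35,140-.35]
t=cv2.imread("pics/top0.png");s=cv2.imread("pics/scene0.png");wi=cv2.imread("pics/w1.png")
def rep(name,C,im,p,q,z,half=3):
    c,d,r=edge(im,p,q,half=half);P=ray(C,[c-d*10,c+d*10],z);v=P[1]-P[0];v/=np.linalg.norm(v)
    n=np.array([-v[1],v[0]]);print(name,"res",r.round(2),"yaw",np.arctan2(v[1],v[0]).round(4),"pt",P.mean(0).round(4))
    return c,d
eR=rep("top right",T,t,f((246,118)),f((334,316)),.015)
eN=rep("top near",T,t,f((172,401)),f((330,332)),.015)
print("corner NR",ray(T,[inter(eR,eN)],.015))
rep("top lfence inner",T,t,f((112,206)),f((168,346)),.05)
rep("top lfence outer",T,t,f((90,215)),f((143,352)),.05)
rep("top ffence inner",T,t,f((128,214)),f((205,184)),.05,2)
sN=rep("sc near",S,s,g((436,262)),g((398,436)),.015)
rep("sc lfence inner top",S,s,g((155,357)),g((335,372)),.05,2)
wN=rep("wr near",W,wi,w((305,328)),w((510,196)),.015,2)
wR=rep("wr right",W,wi,w((300,338)),w((390,460)),.015,2)
print("corner NR w",ray(W,[inter(wR,wN)],.015))
rep("wr lfence inner",W,wi,w((550,290)),w((650,475)),.05,2)
o=manip.get_obs();print(o["ee_pos"],o["wrist_force"],o["gripper_width"])
E
```

```text
top right res 0.16 yaw -2.7505 pt [0.5914 0.1583 0.015 ]
top near res 0.13 yaw -1.1765 pt [0.5029 0.1843 0.015 ]
corner NR [[0.525121   0.13098454 0.015     ]]
top lfence inner res 0.86 yaw -2.6902 pt [0.5557 0.2423 0.05  ]
top lfence outer res 0.17 yaw -2.7552 pt [0.5485 0.2576 0.05  ]
top ffence inner res 1.27 yaw -1.408 pt [0.5979 0.2284 0.05  ]
sc near res 0.19 yaw -1.1722 pt [0.5004 0.1876 0.015 ]
sc lfence inner top res 0.26 yaw -2.7435 pt [0.5477 0.2583 0.05  ]
wr near res 0.15 yaw 1.9579 pt [0.5022 0.1851 0.015 ]
wr right res 0.23 yaw 0.3927 pt [0.5605 0.1468 0.015 ]
corner NR w [[0.52399053 0.13171262 0.015     ]]
wr lfence inner res 0.21 yaw 0.3795 pt [0.559  0.2467 0.05  ]
[0.43794149 0.07540289 0.30036234] [ 0.93057136  0.87651391 -0.31940256] 0.049115367551210036
```

The jig is at (0.5615, 0.2202) with yaw 0.393. All three views agree to about 1 mm, and the fence offsets check out. Next I'll carry the plate over the pack.

```bash
cat >> jig.py <<'E'
JO=np.array([.5615,.2202]);JY=.393
def J(x,y):
    c,s=np.cos(JY),np.sin(JY);return np.array([JO[0]+c*x-s*y,JO[1]+s*x+c*y])
def toJ(p):
    c,s=np.cos(JY),np.sin(JY);d=np.array(p)[:2]-JO;return np.array([c*d[0]+s*d[1],-s*d[0]+c*d[1]])
E
python3 - <<'E'
from jig import *
x,y=J(-.018,-.034);D=Rdown(JY+np.pi/2)
plan([((x,y,.29),D,dict(v=3.0)),((x,y,.225),D,dict(v=2.2))],start=(np.array([.4375,.0754,.2965]),Rdown(1.33)))
E
```

```text
offset [[0.11, 2.2, 1.53], [0.11, 2.03, 1.75], [0.1, 1.83, 1.95], [0.11, 1.62, 2.14], [0.11, 1.38, 2.29], [0.11, 1.13, 2.43], [2.17, -0.0, 0.0], [2.16, -0.0, 0.0]]
turn [[-0.106, 0.0, 0.0], [-0.106, 0.0, 0.0], [-0.106, 0.0, 0.0], [-0.106, 0.0, 0.0], [-0.106, 0.0, 0.0], [-0.106, 0.0, 0.0], [0.001, 0.0, 0.0], [0.001, 0.0, 0.0]]
offset [[2.17, -0.0, 0.0]]
turn [[0.001, 0.0, 0.0]]
end [0.5579 0.1819 0.225 ]
```

Emit:
apply_moves --offset '[[0.11,2.2,1.53],[0.11,2.03,1.75],[0.1,1.83,1.95],[0.11,1.62,2.14],[0.11,1.38,2.29],[0.11,1.13,2.43],[2,0,0],[1.5,0,0]]' --turn '[[-0.106,0,0],[-0.106,0,0],[-0.106,0,0],[-0.106,0,0],[-0.106,0,0],[-0.106,0,0],[0,0,0],[0,0,0]]'

```text
t: 6.22
ee_pos: [0.5577, 0.1835, 0.2536]
tcp_rot: [-0.315, 1.547, 0.316]
wrist_force: [-0.2, 0.4, -1.2]
gripper_width: 0.0486
```

Emit:
apply_moves --offset '[[1.2,0,0],[0.8,0,0],[0,0,0],[0,0,0],[0,0,0]]' --turn '[[0,0,0],[0,0,0],[0,0,0],[0,0,0],[0,0,0]]'

```text
t: 6.63
ee_pos: [0.557, 0.1825, 0.2356]
tcp_rot: [-0.314, 1.547, 0.314]
wrist_force: [0.0, -0.6, -0.6]
gripper_width: 0.0488
```

```bash
python3 - <<'E'
from jig import *
o=manip.get_obs();Rc=R.from_rotvec(o["tcp_rot"]).as_matrix();print(o["t"],o["ee_pos"],toJ(o["ee_pos"]),Rc.round(3),o["wrist_force"],o["joints"].round(2))
for n in("wrist","scene"):
    im=manip.get_image(n)[:,:,::-1];cv2.imwrite(f"pics/{n}3.png",im if n=="wrist" else cv2.resize(im[150:350,180:420],None,fx=3.2,fy=3,interpolation=cv2.INTER_CUBIC))
E
```

```text
6.6333 [0.55704856 0.18245324 0.23558742] [-0.01856764 -0.03316438] [[ 0.001 -0.39   0.921]
 [ 0.     0.921  0.39 ]
 [-1.    -0.     0.001]] [ 0.04850499 -0.57817631 -0.56578887] [ 0.18  0.46 -0.21  0.89  0.   -0.22]
```

View pics/wrist3.png

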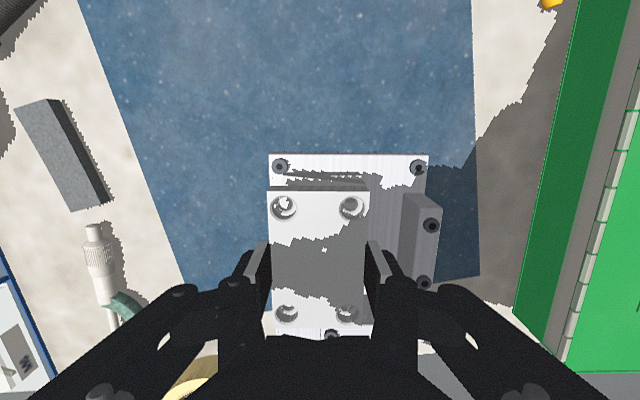

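View pics/scene3.png

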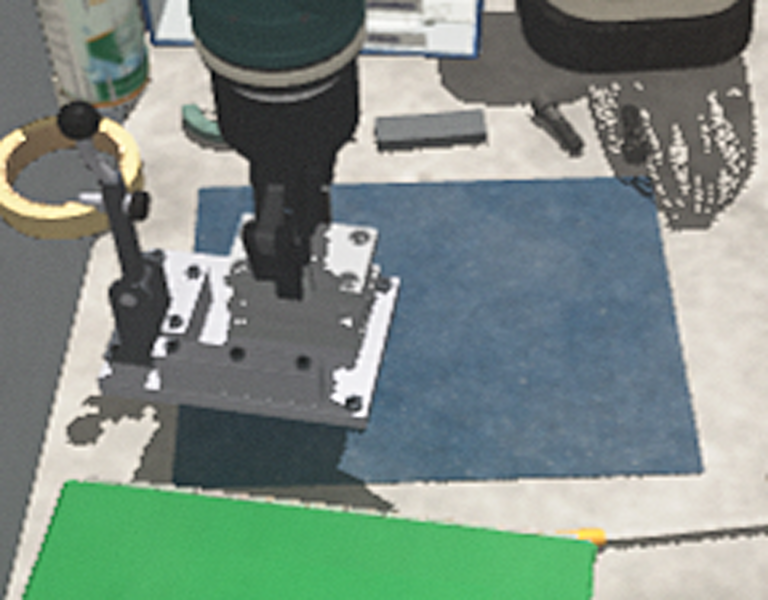

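The plate hangs level and square to the jig (the base's near edge is horizontal at row 154). The lower plates' near edges show just behind it, at rows 170–188. I'll lower it slowly.

Emit:
apply_moves --offset '[[0.6,0,0],[0.5,0,0],[0.3,0,0],[0.2,0,0],[0,0,0],[0,0,0]]' --turn '[[0,0,0],[0,0,0],[0,0,0],[0,0,0],[0,0,0],[0,0,0]]'

```text
t: 7.23
ee_pos: [0.5568, 0.1825, 0.2187]
tcp_rot: [-0.314, 1.548, 0.314]
wrist_force: [0.6, -0.3, -0.8]
gripper_width: 0.0487
```

Emit:
apply_moves --offset '[[0.1,0,0],[0.1,0,0],[0.1,0,0],[0,0,0]]' --turn '[[0,0,0],[0,0,0],[0,0,0],[0,0,0]]'

```text
t: 7.57
ee_pos: [0.5568, 0.1825, 0.2157]
tcp_rot: [-0.314, 1.548, 0.314]
wrist_force: [-0.5, -0.8, -0.6]
gripper_width: 0.0489
```

Emit:
apply_moves --offset '[[0.05,0,0],[0.05,0,0],[0,0,0]]' --turn '[[0,0,0],[0,0,0],[0,0,0]]'

```text
t: 7.82
ee_pos: [0.5568, 0.1825, 0.2154]
tcp_rot: [-0.314, 1.547, 0.314]
wrist_force: [-2.5, -1.1, 7.2]
gripper_width: 0.0488
```

Emit:
apply_moves --offset '[[0.05,0,0],[0.05,0,0],[0,0,0]]' --turn '[[0,0,0],[0,0,0],[0,0,0]]'

```text
t: 8.07
ee_pos: [0.5567, 0.1825, 0.2153]
tcp_rot: [-0.314, 1.547, 0.314]
wrist_force: [-7.3, -1.4, 21.9]
gripper_width: 0.0488
```

Contact came at the predicted height, 0.2154. I'll ease off 1.5 mm of command and then open.

Emit:
apply_moves --offset '[[-0.08,0,0],[-0.04,0,0],[0,0,0]]' --turn '[[0,0,0],[0,0,0],[0,0,0]]'

```text
t: 8.32
ee_pos: [0.5569, 0.1825, 0.2154]
tcp_rot: [-0.314, 1.547, 0.314]
wrist_force: [-2.2, -1.4, 7.4]
gripper_width: 0.0484
```

Emit:
apply_moves --offset '[[0,0,0],[0,0,0],[0,0,0],[0,0,0]]' --turn '[[0,0,0],[0,0,0],[0,0,0],[0,0,0]]' --jaw 0.72

```text
t: 8.65
ee_pos: [0.5569, 0.1825, 0.2149]
tcp_rot: [-0.314, 1.548, 0.314]
wrist_force: [-1.2, 0.3, 0.7]
gripper_width: 0.0615
```

Emit:
apply_moves --offset '[[-0.5,0,0],[-1.5,0,0],[-3,0,0],[-3.5,0,0],[-3.5,0,-1],[-1.5,0,-3],[0,0,-4],[0,0,0]]' --turn '[[0,0,0],[0,0,0],[0,0,0],[0,0,0],[0,0,0],[0,0,0],[0,0,0],[0,0,0]]'

```text
t: 9.32
ee_pos: [0.4776, 0.1499, 0.3506]
tcp_rot: [-0.314, 1.551, 0.314]
wrist_force: [1.1, 0.2, 0.3]
gripper_width: 0.0614
```

```bash
python3 - <<'E'
from jig import *
o=manip.get_obs();print(o["t"],o["ee_pos"],toJ(o["ee_pos"]),o["wrist_force"])
for n in("top","scene"):
    im=manip.get_image(n)[:,:,::-1];cv2.imwrite(f"pics/{n}4r.png",im);cv2.imwrite(f"pics/{n}4.png",cv2.resize(im[150:320,190:380] if n=="scene" else im[130:280,180:330],None,fx=4,fy=4,interpolation=cv2.INTER_CUBIC)[:600])
E
```

```text
9.3167 [0.47759136 0.14988442 0.35064771] [-0.10443996 -0.03282125] [1.07256897 0.16919392 0.34673331]
```

View pics/top4.png

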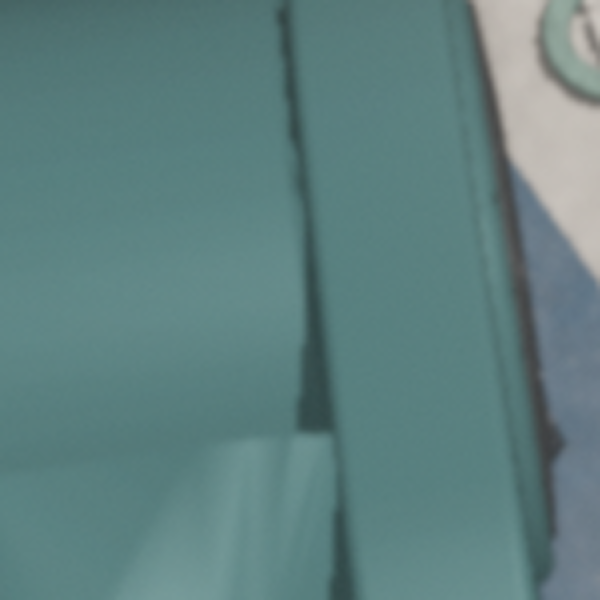

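View pics/scene4.png

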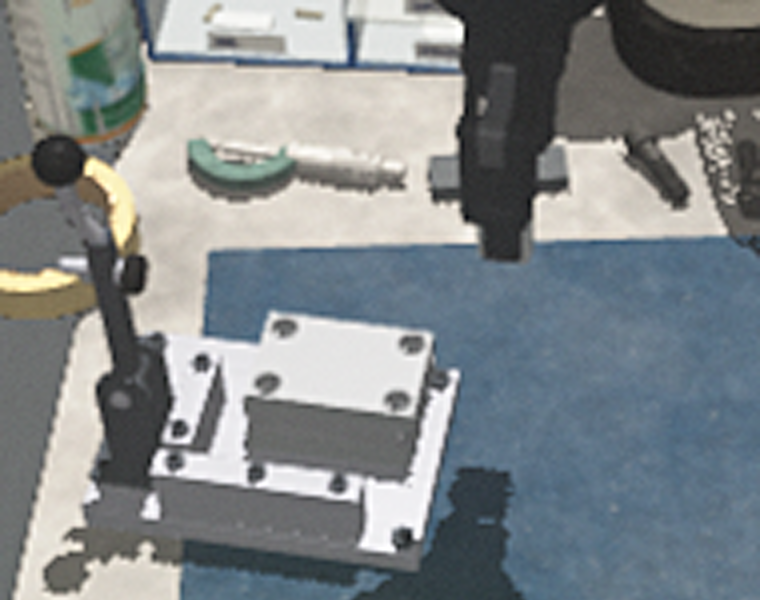

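The scene picture shows the top plate lying flat on the pack, roughly aligned with it, and the clamp upright. The top camera is blocked by the arm. Next I'll push toward the left fence, with both fingers spread along the 80 mm side.

```bash
python3 - <<'E'
from jig import *
o=manip.get_obs();print(o["ee_pos"],toJ(o["ee_pos"]))
a=J(-.016,-.086);D=Rdown(JY)
st=(np.array([*J(-.104,-.0335),.35]),Rdown(1.962))
plan([((*a,.30),D,{}),((*a,.205),D,dict(v=3.2))],start=st)
E
```

```text
[0.48208032 0.15097064 0.35087889] [-0.09987724 -0.03353695]
offset [[0.36, -0.37, 0.63], [0.35, -0.31, 0.67], [0.36, -0.22, 0.69], [0.36, -0.15, 0.72], [0.36, -0.06, 0.73], [0.35, 0.02, 0.73], [0.36, 0.1, 0.73], [0.36, 0.18, 0.71]]
turn [[0.112, 0.0, 0.0], [0.112, 0.0, 0.0], [0.112, 0.0, 0.0], [0.112, 0.0, 0.0], [0.112, 0.0, 0.0], [0.112, 0.0, 0.0], [0.112, 0.0, 0.0], [0.112, 0.0, 0.0]]
offset [[0.35, 0.25, 0.68], [0.36, 0.34, 0.65], [0.36, 0.4, 0.61], [0.36, 0.47, 0.57], [0.35, 0.53, 0.5], [0.36, 0.58, 0.45], [3.17, 0.0, -0.0], [3.16, 0.0, -0.0]]
turn [[0.112, 0.0, 0.0], [0.112, 0.0, 0.0], [0.112, 0.0, 0.0], [0.112, 0.0, 0.0], [0.112, 0.0, 0.0], [0.112, 0.0, 0.0], [0.0, 0.0, 0.0], [0.0, 0.0, 0.0]]
offset [[3.17, 0.0, -0.0]]
turn [[0.0, 0.0, 0.0]]
end [0.5797 0.1346 0.205 ]
```

Emit:
apply_moves --offset '[[0.36,-0.37,0.63],[0.35,-0.31,0.67],[0.36,-0.22,0.69],[0.36,-0.15,0.72],[0.36,-0.06,0.73],[0.35,0.02,0.73],[0.36,0.1,0.73],[0.36,0.18,0.71]]' --turn '[[0.112,0,0],[0.112,0,0],[0.112,0,0],[0.112,0,0],[0.112,0,0],[0.112,0,0],[0.112,0,0],[0.112,0,0]]' --jaw 0.5

```text
t: 10.08
ee_pos: [0.5426, 0.1436, 0.3212]
tcp_rot: [0.393, 1.535, -0.393]
wrist_force: [0.8, 0.4, -0.1]
gripper_width: 0.0426
```

Emit:
apply_moves --offset '[[0.35,0.25,0.68],[0.36,0.34,0.65],[0.36,0.4,0.61],[0.36,0.47,0.57],[0.35,0.53,0.5],[0.36,0.58,0.45],[2.5,0,0],[2,0,0]]' --turn '[[0.112,0,0],[0.112,0,0],[0.112,0,0],[0.112,0,0],[0.112,0,0],[0.112,0,0],[0,0,0],[0,0,0]]'

```text
t: 10.75
ee_pos: [0.5862, 0.1375, 0.2542]
tcp_rot: [0.909, 1.372, -0.907]
wrist_force: [0.2, -0.5, -0.4]
gripper_width: 0.0426
```

Emit:
apply_moves --offset '[[1,0,0],[0,0,0],[0,0,0]]' --turn '[[0,0,0],[0,0,0],[0,0,0]]'

```text
t: 11.0
ee_pos: [0.5851, 0.1375, 0.2452]
tcp_rot: [0.907, 1.374, -0.908]
wrist_force: [-0.4, 0.7, 0.3]
gripper_width: 0.0428
```

```bash
python3 - <<'E'
from jig import *
o=manip.get_obs();print(o["t"],o["ee_pos"],toJ(o["ee_pos"]),o["wrist_force"],R.from_rotvec(o["tcp_rot"]).as_matrix().round(3))
a=np.r_[o["ee_pos"],o["tcp_rot"]];np.save("w5o.npy",a)
im=manip.get_image("wrist")[:,:,::-1];cv2.imwrite("pics/w5.png",im)
im=manip.get_image("top")[:,:,::-1];cv2.imwrite("pics/top5.png",cv2.resize(im[130:330,180:380],None,fx=3,fy=3))
E
```

```text
11.0 [0.58514857 0.13752121 0.24518912] [-0.00981708 -0.08543221] [-0.41062327  0.65328766  0.34517518] [[-0.     0.92   0.392]
 [-0.     0.392 -0.92 ]
 [-1.    -0.    -0.   ]]
```

View pics/w5.png

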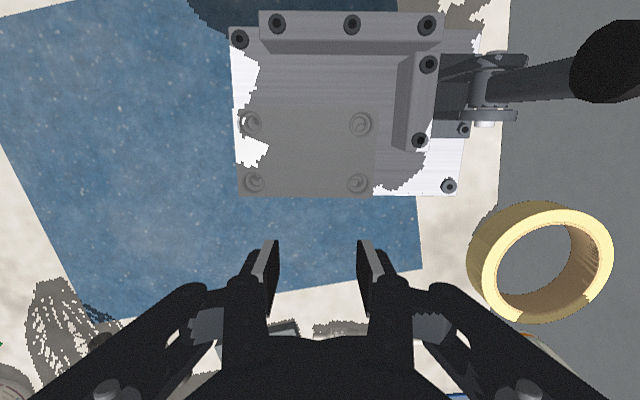

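The wrist view shows the top plate's holes at (253,122), (360,122), (253,182) and (358,182). The fingers are on the open side, clear of the base edge at row 195. I'll shift 6 mm toward −x, lower and push.

Emit:
apply_moves --offset '[[1.5,-0.3,0],[1.5,-0.3,0],[1.2,0,0],[0.5,0,0],[0,0,0],[0,0,0]]' --turn '[[0,0,0],[0,0,0],[0,0,0],[0,0,0],[0,0,0],[0,0,0]]'

```text
t: 11.6
ee_pos: [0.5796, 0.1351, 0.199]
tcp_rot: [0.908, 1.372, -0.907]
wrist_force: [0.7, 0.1, -0.5]
gripper_width: 0.0425
```

Emit:
apply_moves --offset '[[0,0,-0.5],[0,0,-0.5],[0,0,-0.5],[0,0,-0.4],[0,0,-0.4],[0,0,-0.4],[0,0,-0.3],[0,0,0]]' --turn '[[0,0,0],[0,0,0],[0,0,0],[0,0,0],[0,0,0],[0,0,0],[0,0,0],[0,0,0]]'

```text
t: 12.27
ee_pos: [0.5673, 0.1632, 0.1983]
tcp_rot: [0.907, 1.373, -0.907]
wrist_force: [1.1, -0.4, 2.6]
gripper_width: 0.0427
```

```bash
python3 - <<'E'
from jig import *
o=manip.get_obs();print(o["t"],o["ee_pos"],toJ(o["ee_pos"]),o["wrist_force"])
im=manip.get_image("wrist")[:,:,::-1];cv2.imwrite("pics/w6.png",im)
E
```

```text
12.2667 [0.56734745 0.16316466 0.19829679] [-0.01644068 -0.05492656] [ 1.09430951 -0.43904181  2.56093497]
```

View pics/w6.png

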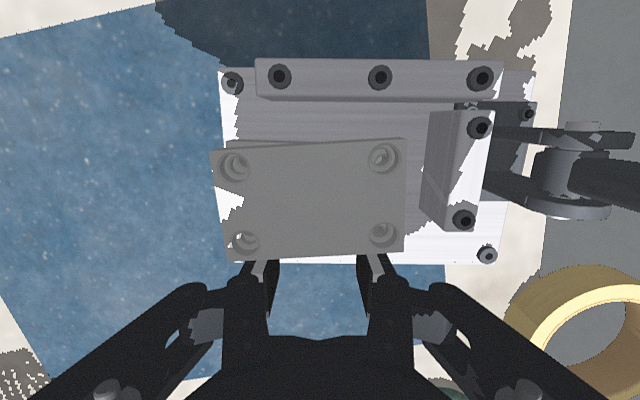

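The wrist view shows the right finger touching first and the top plate turned about 3–4° (its far edge runs from (210,150) to (405,138)). Both fingers and the fence will square it, so I'll keep pushing gently.

Emit:
apply_moves --offset '[[0,0,-0.3],[0,0,-0.3],[0,0,-0.3],[0,0,-0.3],[0,0,0]]' --turn '[[0,0,0],[0,0,0],[0,0,0],[0,0,0],[0,0,0]]'

```text
t: 12.73
ee_pos: [0.5627, 0.1739, 0.1982]
tcp_rot: [0.907, 1.373, -0.907]
wrist_force: [0.6, -2.6, 4.3]
gripper_width: 0.0423
```

```bash
python3 - <<'E'
from jig import *
o=manip.get_obs();print(o["t"],o["ee_pos"],toJ(o["ee_pos"]),o["wrist_force"])
im=manip.get_image("wrist")[:,:,::-1];cv2.imwrite("pics/w7.png",im)
im=manip.get_image("scene")[:,:,::-1];cv2.imwrite("pics/scene7.png",cv2.resize(im[190:320,190:330],None,fx=4.5,fy=4.5,interpolation=cv2.INTER_CUBIC))
E
```

```text
12.7333 [0.56266388 0.17392038 0.19817892] [-0.01664816 -0.04319719] [ 0.59337096 -2.57946586  4.3222308 ]
```

View pics/w7.png

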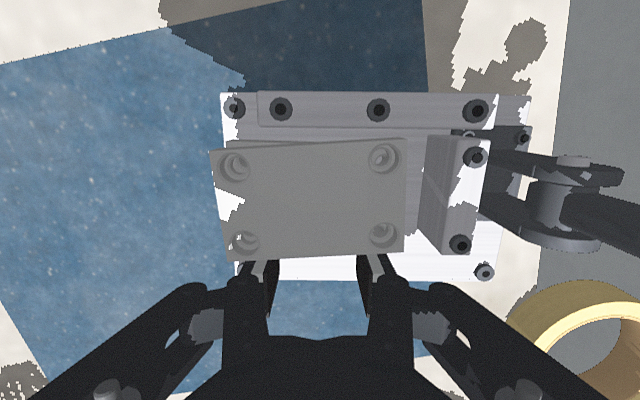

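View pics/scene7.png

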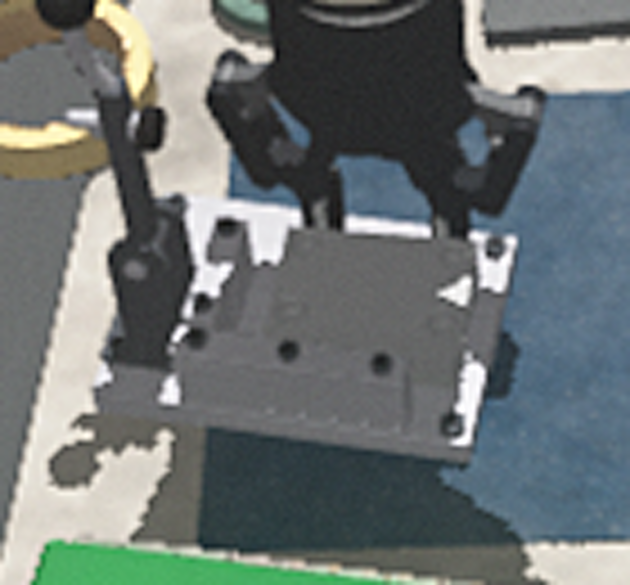

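Emit:
apply_moves --offset '[[-0.1,0,-0.2],[0,0,-0.2],[0,0,0]]' --turn '[[0,0,0],[0,0,0],[0,0,0]]'

```text
t: 13.08
ee_pos: [0.5609, 0.1776, 0.1989]
tcp_rot: [0.907, 1.374, -0.908]
wrist_force: [0.4, -1.4, 0.5]
gripper_width: 0.0427
```

Emit:
apply_moves --offset '[[0,0,-0.2],[0,0,-0.2],[0,0,0]]' --turn '[[0,0,0],[0,0,0],[0,0,0]]'

```text
t: 13.33
ee_pos: [0.5595, 0.1811, 0.199]
tcp_rot: [0.907, 1.373, -0.908]
wrist_force: [2.0, -3.7, 0.1]
gripper_width: 0.0426
```

```bash
python3 - <<'E'
from jig import *
o=manip.get_obs();print(o["t"],o["ee_pos"],toJ(o["ee_pos"]),o["wrist_force"])
im=manip.get_image("wrist")[:,:,::-1];cv2.imwrite("pics/w8.png",im)
E
```

```text
13.3333 [0.55948242 0.18114735 0.19897151] [-0.01681943 -0.03530279] [ 2.04068632 -3.73336064  0.06751719]
```

View pics/w8.png

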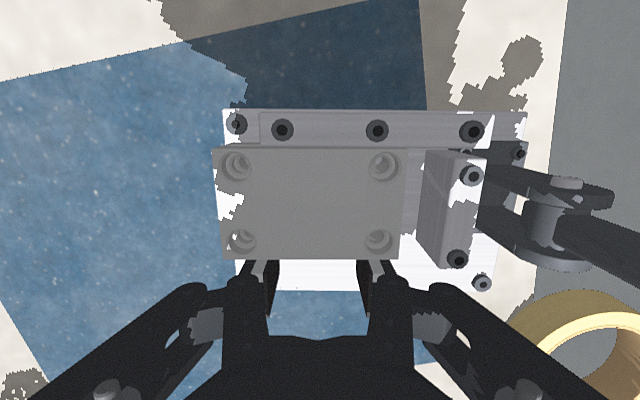

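The top plate is now nearly parallel to the fence (its far edge, row ~149, runs along the fence lip). I'll push on to contact.

Emit:
apply_moves --offset '[[0,0,-0.1],[0,0,-0.1],[0,0,0]]' --turn '[[0,0,0],[0,0,0],[0,0,0]]'

```text
t: 13.63
ee_pos: [0.5592, 0.1819, 0.1991]
tcp_rot: [0.906, 1.37, -0.91]
wrist_force: [4.5, -17.0, -1.2]
gripper_width: 0.0425
```

Emit:
apply_moves --offset '[[0,0,-0.1],[0,0,-0.1],[0,0,0]]' --turn '[[0,0,0],[0,0,0],[0,0,0]]'

```text
t: 13.88
ee_pos: [0.5589, 0.1826, 0.1991]
tcp_rot: [0.905, 1.366, -0.913]
wrist_force: [8.4, -30.6, -0.9]
gripper_width: 0.0426
```

```bash
python3 - <<'E'
from jig import *
o=manip.get_obs();print(o["t"],o["ee_pos"],toJ(o["ee_pos"]),o["wrist_force"])
im=manip.get_image("wrist")[:,:,::-1];cv2.imwrite("pics/w9.png",cv2.resize(im[90:280,190:510],None,fx=2.5,fy=2.5,interpolation=cv2.INTER_CUBIC))
E
```

```text
13.8833 [0.55886593 0.18256297 0.19913146] [-0.01684679 -0.03375899] [  8.38677441 -30.60290545  -0.9114008 ]
```

View pics/w9.png

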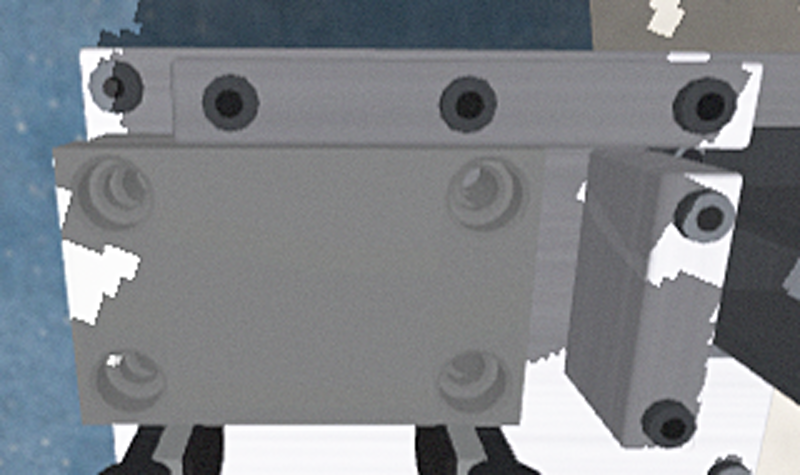

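The push force reached 31 N with the pack against the left fence, and the top plate's edge is parallel to the fence in the view. I'll back off, lift, turn and go round to the −x side.

Emit:
apply_moves --offset '[[0,0,0.4],[0,0,0.8],[0,0,1.2],[-2,0,0.5],[-3,0,0],[-3,0,0],[0,0,0]]' --turn '[[0,0,0],[0,0,0],[0,0,0],[0,0,0],[0,0,0],[0,0,0],[0,0,0]]' --jaw 0.5

```text
t: 14.52
ee_pos: [0.5707, 0.1576, 0.2841]
tcp_rot: [0.911, 1.369, -0.903]
wrist_force: [1.7, 0.5, 1.1]
gripper_width: 0.0424
```

```bash
python3 - <<'E'
from jig import *
o=manip.get_obs();print(o["t"],o["ee_pos"],toJ(o["ee_pos"]),o["wrist_force"])
im=manip.get_image("scene")[:,:,::-1];cv2.imwrite("pics/scene10.png",cv2.resize(im[190:320,190:330],None,fx=4.5,fy=4.5,interpolation=cv2.INTER_CUBIC))
a=J(-.085,-.002);D=Rdown(JY+np.pi/2)
plan([((*a,.28),D,{}),((*a,.20),D,dict(v=2.5))],start=(np.array([*toJ(o["ee_pos"]),0])*0+np.array([*J(*toJ(o["ee_pos"])),o["ee_pos"][2]]),Rdown(JY)))
E
```

```text
14.5167 [0.57073674 0.15760288 0.2841261 ] [-0.01543971 -0.0613623 ] [1.662989   0.46400938 1.06370883]
offset [[0.03, -0.5, -0.42], [0.03, -0.44, -0.48], [0.03, -0.39, -0.52], [0.03, -0.33, -0.57], [0.03, -0.27, -0.6], [0.03, -0.19, -0.62], [0.03, -0.13, -0.64], [0.03, -0.05, -0.65]]
turn [[-0.112, 0.0, 0.0], [-0.112, 0.0, 0.0], [-0.112, 0.0, 0.0], [-0.112, 0.0, 0.0], [-0.112, 0.0, 0.0], [-0.112, 0.0, 0.0], [-0.112, 0.0, 0.0], [-0.112, 0.0, 0.0]]
offset [[0.03, 0.02, -0.65], [0.02, 0.1, -0.65], [0.03, 0.16, -0.63], [0.03, 0.24, -0.61], [0.03, 0.3, -0.58], [0.03, 0.36, -0.54], [2.0, 0.0, -0.0], [2.0, 0.0, -0.0]]
turn [[-0.112, 0.0, 0.0], [-0.112, 0.0, 0.0], [-0.112, 0.0, 0.0], [-0.112, 0.0, 0.0], [-0.112, 0.0, 0.0], [-0.112, 0.0, 0.0], [-0.001, 0.0, 0.0], [-0.001, 0.0, 0.0]]
offset [[2.0, 0.0, -0.0], [2.0, 0.0, -0.0]]
turn [[-0.001, 0.0, 0.0], [-0.001, 0.0, 0.0]]
end [0.4838 0.1858 0.2   ]
```

View pics/scene10.png

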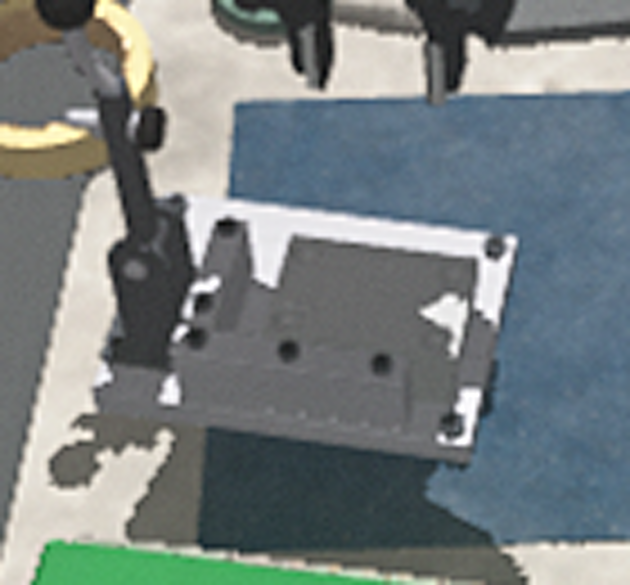

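Emit:
apply_moves --offset '[[0,-0.5,-0.42],[0,-0.44,-0.48],[0,-0.39,-0.52],[0,-0.33,-0.57],[0,-0.27,-0.6],[0,-0.19,-0.62],[0,-0.13,-0.64],[0,-0.05,-0.65]]' --turn '[[-0.112,0,0],[-0.112,0,0],[-0.112,0,0],[-0.112,0,0],[-0.112,0,0],[-0.112,0,0],[-0.112,0,0],[-0.112,0,0]]' --jaw 0.12

```text
t: 15.23
ee_pos: [0.5191, 0.1734, 0.2781]
tcp_rot: [0.209, 1.562, -0.209]
wrist_force: [0.8, 0.4, 0.6]
gripper_width: 0.0101
```

Emit:
apply_moves --offset '[[0,0.02,-0.65],[0,0.1,-0.65],[0,0.16,-0.63],[0,0.24,-0.61],[0,0.3,-0.58],[0,0.36,-0.54],[0,0,0],[0,0,0]]' --turn '[[-0.112,0,0],[-0.112,0,0],[-0.112,0,0],[-0.112,0,0],[-0.112,0,0],[-0.112,0,0],[0,0,0],[0,0,0]]'

```text
t: 15.9
ee_pos: [0.4821, 0.1852, 0.2786]
tcp_rot: [-0.311, 1.549, 0.312]
wrist_force: [0.1, -0.6, -0.6]
gripper_width: 0.01
```

```bash
python3 - <<'E'
from jig import *
o=manip.get_obs();print(o["t"],o["ee_pos"],toJ(o["ee_pos"]),o["wrist_force"],R.from_rotvec(o["tcp_rot"]).as_matrix().round(3))
im=manip.get_image("wrist")[:,:,::-1];cv2.imwrite("pics/w11.png",im)
E
```

```text
15.9 [0.48210984 0.18517223 0.27855267] [-0.08675208 -0.00195404] [ 0.08555405 -0.63780221 -0.55467717] [[-0.001 -0.387  0.922]
 [ 0.     0.922  0.387]
 [-1.     0.    -0.001]]
```

View pics/w11.png

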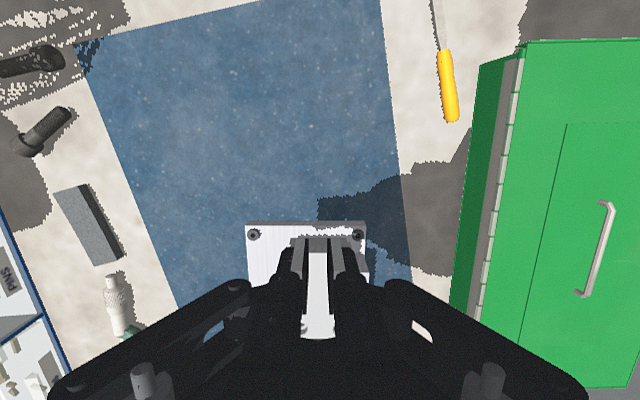

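Emit:
apply_moves --offset '[[2,0,0],[2.5,0,0],[2,0,0],[1,0,0],[0.6,0,0],[0,0,0],[0,0,0.5],[0,0,0.5]]' --turn '[[0,0,0],[0,0,0],[0,0,0],[0,0,0],[0,0,0],[0,0,0],[0,0,0],[0,0,0]]'

```text
t: 16.62
ee_pos: [0.4921, 0.1894, 0.1989]
tcp_rot: [-0.313, 1.547, 0.313]
wrist_force: [0.8, -0.3, 0.1]
gripper_width: 0.0104
```

Emit:
apply_moves --offset '[[0,0,0.4],[0,0,0.4],[0,0,0.4],[0,0,0.3],[0,0,0.3],[0,0,0.2],[0,0,0]]' --turn '[[0,0,0],[0,0,0],[0,0,0],[0,0,0],[0,0,0],[0,0,0],[0,0,0]]'

```text
t: 17.2
ee_pos: [0.5101, 0.1972, 0.1981]
tcp_rot: [-0.314, 1.548, 0.314]
wrist_force: [-0.9, -1.5, 0.6]
gripper_width: 0.0101
```

```bash
python3 - <<'E'
from jig import *
o=manip.get_obs();print(o["t"],o["ee_pos"],toJ(o["ee_pos"]),o["wrist_force"])
im=manip.get_image("wrist")[:,:,::-1];cv2.imwrite("pics/w12.png",im)
im=manip.get_image("scene")[:,:,::-1];cv2.imwrite("pics/scene12.png",cv2.resize(im[190:320,190:330],None,fx=4.5,fy=4.5,interpolation=cv2.INTER_CUBIC))
E
```

```text
17.2 [0.51013719 0.19716783 0.19808354] [-0.05626756 -0.00160632] [-0.8794917  -1.4791869   0.63661513]
```

View pics/w12.png

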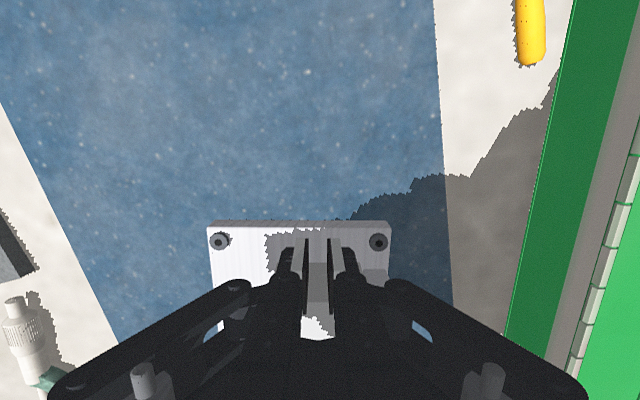

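View pics/scene12.png

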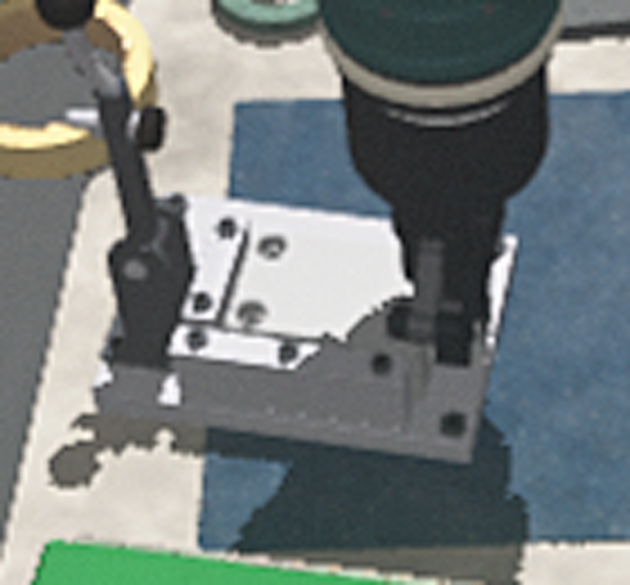

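The scene picture shows a narrow gap between the top plate and the far fence, around (240,280). I'll keep going in small steps.

Emit:
apply_moves --offset '[[0,0,0.2],[0,0,0.2],[0,0,0]]' --turn '[[0,0,0],[0,0,0],[0,0,0]]'

```text
t: 17.55
ee_pos: [0.5138, 0.1987, 0.1981]
tcp_rot: [-0.314, 1.548, 0.314]
wrist_force: [-1.5, -1.7, 0.5]
gripper_width: 0.0101
```

Emit:
apply_moves --offset '[[0,0,0.1],[0,0,0.1],[0,0,0]]' --turn '[[0,0,0],[0,0,0],[0,0,0]]'

```text
t: 17.8
ee_pos: [0.5152, 0.1994, 0.198]
tcp_rot: [-0.314, 1.548, 0.314]
wrist_force: [-4.1, -2.9, 1.5]
gripper_width: 0.01
```

Emit:
apply_moves --offset '[[0,0,0.1],[0,0,0.1],[0,0,0]]' --turn '[[0,0,0],[0,0,0],[0,0,0]]'

```text
t: 18.05
ee_pos: [0.5158, 0.1997, 0.1979]
tcp_rot: [-0.315, 1.552, 0.313]
wrist_force: [-14.0, -8.1, 12.7]
gripper_width: 0.0106
```

```bash
python3 - <<'E'
from jig import *
o=manip.get_obs();print(o["t"],o["ee_pos"],toJ(o["ee_pos"]),o["wrist_force"])
im=manip.get_image("scene")[:,:,::-1];cv2.imwrite("pics/scene13.png",cv2.resize(im[190:320,190:330],None,fx=4.5,fy=4.5,interpolation=cv2.INTER_CUBIC))
E
```

```text
18.05 [0.51580654 0.19968612 0.19787661] [-0.05006602 -0.00145116] [-13.95299074  -8.08170642  12.7406794 ]
```

View pics/scene13.png

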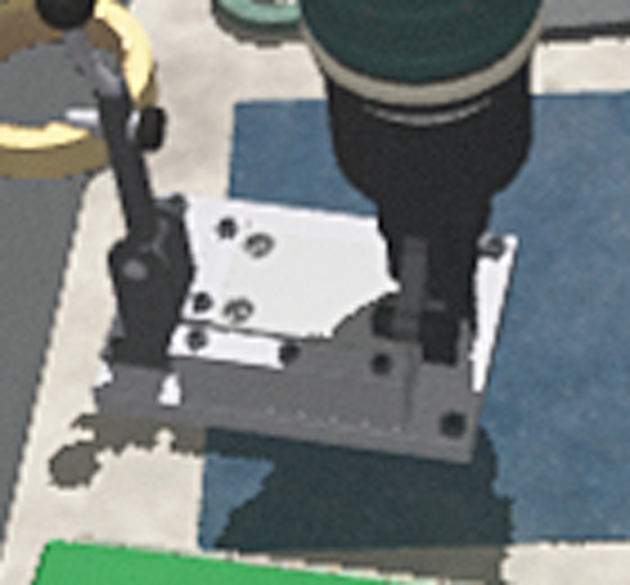

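The x push is firm at TCP x = −0.0501 (0.0505 predicted), and the scene view shows the gap closed. The upward force suggests the tips only just overlap the thick plate. I'll back off, find the base height with the fingertips and push again lower.

Emit:
apply_moves --offset '[[0,0,-0.4],[0,0,-0.6],[0.2,0,0],[0.2,0,0],[0,0,0]]' --turn '[[0,0,0],[0,0,0],[0,0,0],[0,0,0],[0,0,0]]'

```text
t: 18.52
ee_pos: [0.5081, 0.1963, 0.1938]
tcp_rot: [-0.314, 1.548, 0.314]
wrist_force: [-0.3, -0.8, -0.3]
gripper_width: 0.0099
```

Emit:
apply_moves --offset '[[0.1,0,0],[0.1,0,0],[0,0,0]]' --turn '[[0,0,0],[0,0,0],[0,0,0]]'

```text
t: 18.77
ee_pos: [0.5081, 0.1963, 0.1919]
tcp_rot: [-0.314, 1.548, 0.314]
wrist_force: [-0.6, -0.2, -0.3]
gripper_width: 0.0105
```

No base contact at TCP z = 0.192 (tip ≈ 0.0185), which overlaps the thick plate by about 10 mm. Pushing +x again at this height.

Emit:
apply_moves --offset '[[0,0,0.3],[0,0,0.3],[0,0,0.2],[0,0,0]]' --turn '[[0,0,0],[0,0,0],[0,0,0],[0,0,0]]'

```text
t: 19.1
ee_pos: [0.5153, 0.1994, 0.1919]
tcp_rot: [-0.314, 1.549, 0.314]
wrist_force: [-3.2, -1.4, 2.5]
gripper_width: 0.0101
```

Emit:
apply_moves --offset '[[0,0,0.1],[0,0,0.1],[0,0,0]]' --turn '[[0,0,0],[0,0,0],[0,0,0]]'

```text
t: 19.35
ee_pos: [0.5158, 0.1997, 0.1918]
tcp_rot: [-0.315, 1.552, 0.313]
wrist_force: [-13.0, -7.0, 10.3]
gripper_width: 0.0104
```

```bash
python3 - <<'E'
from jig import *
o=manip.get_obs();print(o["t"],o["ee_pos"],toJ(o["ee_pos"]),o["wrist_force"])
E
```

```text
19.35 [0.51579376 0.19968245 0.19178869] [-0.05007923 -0.00144966] [-12.98114663  -7.02151884  10.33314919]
```

Emit:
apply_moves --offset '[[0,0,-0.4],[0,0,-0.8],[-1.5,0,-1],[-3,0,-1],[-3,0,0],[-1,0,0],[0,0,0]]' --turn '[[0,0,0],[0,0,0],[0,0,0],[0,0,0],[0,0,0],[0,0,0],[0,0,0]]'

```text
t: 19.93
ee_pos: [0.4881, 0.1877, 0.2798]
tcp_rot: [-0.314, 1.543, 0.314]
wrist_force: [1.7, -0.0, 0.8]
gripper_width: 0.0105
```

```bash
python3 - <<'E'
from jig import *
o=manip.get_obs();print(o["t"],o["ee_pos"],toJ(o["ee_pos"]),o["wrist_force"])
a=J(-.008,-.075);D=Rdown(JY)
plan([((*a,.275),D,{})],start=(np.r_[J(*(toJ(o["ee_pos"])+[.001,0])),o["ee_pos"][2]],Rdown(JY+np.pi/2)))
E
```

```text
19.9333 [0.48812042 0.18774906 0.27978248] [-0.0802129  -0.00187547] [ 1.7164636  -0.02382602  0.77248122]
offset [[0.03, -0.52, 0.51], [0.04, -0.46, 0.56], [0.03, -0.4, 0.62], [0.04, -0.33, 0.65], [0.03, -0.25, 0.68], [0.03, -0.17, 0.71], [0.04, -0.09, 0.72], [0.03, -0.01, 0.73]]
turn [[0.112, 0.0, 0.0], [0.112, 0.0, 0.0], [0.112, 0.0, 0.0], [0.112, 0.0, 0.0], [0.112, 0.0, 0.0], [0.112, 0.0, 0.0], [0.112, 0.0, 0.0], [0.112, 0.0, 0.0]]
offset [[0.04, 0.07, 0.73], [0.03, 0.15, 0.71], [0.04, 0.23, 0.69], [0.03, 0.31, 0.66], [0.03, 0.38, 0.63], [0.04, 0.44, 0.58]]
turn [[0.112, 0.0, 0.0], [0.112, 0.0, 0.0], [0.112, 0.0, 0.0], [0.112, 0.0, 0.0], [0.112, 0.0, 0.0], [0.112, 0.0, 0.0]]
end [0.5828 0.1478 0.275 ]
```

Emit:
apply_moves --offset '[[0,-0.52,0.51],[0,-0.46,0.56],[0,-0.4,0.62],[0,-0.33,0.65],[0,-0.25,0.68],[0,-0.17,0.71],[0,-0.09,0.72],[0,0,0.73]]' --turn '[[0.112,0,0],[0.112,0,0],[0.112,0,0],[0.112,0,0],[0.112,0,0],[0.112,0,0],[0.112,0,0],[0.112,0,0]]' --jaw 0.4

```text
t: 20.6
ee_pos: [0.5415, 0.165, 0.276]
tcp_rot: [0.393, 1.536, -0.393]
wrist_force: [-0.3, 0.7, 0.5]
gripper_width: 0.034
```

Emit:
apply_moves --offset '[[0,0.07,0.73],[0,0.15,0.71],[0,0.23,0.69],[0,0.31,0.66],[0,0.38,0.63],[0,0.44,0.58],[0,0,0],[0,0,0]]' --turn '[[0.112,0,0],[0.112,0,0],[0.112,0,0],[0.112,0,0],[0.112,0,0],[0.112,0,0],[0,0,0],[0,0,0]]'

```text
t: 21.27
ee_pos: [0.5816, 0.148, 0.2762]
tcp_rot: [0.905, 1.375, -0.906]
wrist_force: [-0.6, 0.1, 0.6]
gripper_width: 0.0341
```

```bash
python3 - <<'E'
from jig import *
o=manip.get_obs();print(o["t"],o["ee_pos"],toJ(o["ee_pos"]),o["wrist_force"],R.from_rotvec(o["tcp_rot"]).as_matrix().round(3))
im=manip.get_image("wrist")[:,:,::-1];cv2.imwrite("pics/w14.png",im)
E
```

```text
21.2667 [0.5816236  0.14804062 0.27616857] [-0.00904479 -0.07436483] [-0.59893829  0.11038423  0.60820576] [[-0.001  0.919  0.395]
 [-0.     0.395 -0.919]
 [-1.    -0.001 -0.   ]]
```

View pics/w14.png

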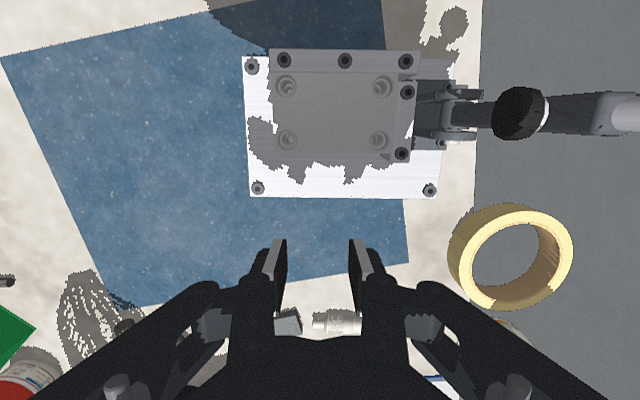

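The wrist view shows the pack in the corner, against both fences (top at row ~70, right at col ~400). Now a final y push at the lower height to seat the thick plate.

Emit:
apply_moves --offset '[[2.5,0,0],[3,0,0],[1.5,0,0],[1,0,-0.3],[0.4,0,-0.6],[0,0,-0.6],[0,0,-0.6],[0,0,-0.5]]' --turn '[[0,0,0],[0,0,0],[0,0,0],[0,0,0],[0,0,0],[0,0,0],[0,0,0],[0,0,0]]'

```text
t: 21.98
ee_pos: [0.5715, 0.173, 0.1942]
tcp_rot: [0.907, 1.373, -0.906]
wrist_force: [0.8, -0.3, -0.4]
gripper_width: 0.034
```

Emit:
apply_moves --offset '[[0,0,-0.5],[0,0,-0.3],[0,0,-0.3],[0,0,-0.2],[0,0,0]]' --turn '[[0,0,0],[0,0,0],[0,0,0],[0,0,0],[0,0,0]]'

```text
t: 22.4
ee_pos: [0.5667, 0.1841, 0.1934]
tcp_rot: [0.907, 1.372, -0.907]
wrist_force: [0.6, -1.9, 1.8]
gripper_width: 0.034
```

```bash
python3 - <<'E'
from jig import *
o=manip.get_obs();print(o["t"],o["ee_pos"],toJ(o["ee_pos"]),o["wrist_force"])
E
```

```text
22.4 [0.56667091 0.18409171 0.1934082 ] [-0.00905138 -0.03533581] [ 0.56593714 -1.87662203  1.78092306]
```

Emit:
apply_moves --offset '[[0,0,-0.1],[0,0,-0.1],[0,0,0]]' --turn '[[0,0,0],[0,0,0],[0,0,0]]'

```text
t: 22.65
ee_pos: [0.5664, 0.1848, 0.1934]
tcp_rot: [0.907, 1.369, -0.91]
wrist_force: [4.1, -14.6, 2.4]
gripper_width: 0.034
```

```bash
python3 - <<'E'
from jig import *
o=manip.get_obs();print(o["t"],o["ee_pos"],toJ(o["ee_pos"]),o["wrist_force"])
E
```

```text
22.65 [0.56640283 0.18475278 0.19341728] [-0.00904586 -0.03462247] [  4.05361349 -14.61726065   2.36788877]
```

The pack is seated on both fences. Contact repeated to within 0.2 mm on the low pushes, at about 15 N. Now the clamp: I'll retreat and take a tilted approach to the knob, to stay clear of the wall.

Emit:
apply_moves --offset '[[0,0,0.4],[0,0,0.8],[-1,0,1],[-3.5,0,1],[-4,0,0],[-4,0,0],[-1,0,0],[0,0,0]]' --turn '[[0,0,0],[0,0,0],[0,0,0],[0,0,0],[0,0,0],[0,0,0],[0,0,0],[0,0,0]]'

```text
t: 23.32
ee_pos: [0.5791, 0.1558, 0.3321]
tcp_rot: [0.911, 1.369, -0.904]
wrist_force: [0.8, 0.5, 0.1]
gripper_width: 0.0341
```

```bash
python3 - <<'E'
from jig import *
o=manip.get_obs();print(o["t"],o["ee_pos"],toJ(o["ee_pos"]),o["wrist_force"])
im=manip.get_image("scene")[:,:,::-1];cv2.imwrite("pics/scene15r.png",im);cv2.imwrite("pics/scene15.png",cv2.resize(im[180:320,190:330],None,fx=4.2,fy=4.2,interpolation=cv2.INTER_CUBIC))
t=np.deg2rad(50);L=.152+.065;k=np.array([.082,0,.208])
a=J(k[0]-np.sin(t)*L,0);z=k[2]+np.cos(t)*L
st=(o["ee_pos"],Rdown(JY));mid=J(-.085,-.03)
plan([((*mid,.34),Rdown(JY+np.pi/2),{}),((*a,z),Rdown(JY+np.pi/2,t),{})],start=st)
E
```

```text
23.3167 [0.57913994 0.1558479  0.33212057] [-0.00834922 -0.06620159] [0.7692732  0.48628975 0.08721183]
offset [[-0.06, -0.55, -0.26], [-0.05, -0.51, -0.32], [-0.06, -0.48, -0.37], [-0.06, -0.43, -0.43], [-0.05, -0.38, -0.47], [-0.06, -0.33, -0.51], [-0.05, -0.27, -0.54], [-0.06, -0.2, -0.57]]
turn [[-0.112, 0.0, 0.0], [-0.112, 0.0, 0.0], [-0.112, 0.0, 0.0], [-0.112, 0.0, 0.0], [-0.112, 0.0, 0.0], [-0.112, 0.0, 0.0], [-0.112, 0.0, 0.0], [-0.112, 0.0, 0.0]]
offset [[-0.06, -0.14, -0.59], [-0.05, -0.08, -0.6], [-0.06, -0.0, -0.6], [-0.06, 0.06, -0.61], [-0.05, 0.13, -0.59], [-0.06, 0.19, -0.57], [-0.09, 0.38, 0.01], [-0.1, 0.37, 0.02]]
turn [[-0.112, 0.0, 0.0], [-0.112, 0.0, 0.0], [-0.112, 0.0, 0.0], [-0.112, 0.0, 0.0], [-0.112, 0.0, 0.0], [-0.112, 0.0, 0.0], [-0.0, -0.109, 0.0], [-0.0, -0.109, 0.0]]
offset [[-0.09, 0.38, 0.02], [-0.08, 0.37, 0.04], [-0.08, 0.38, 0.05], [-0.08, 0.37, 0.05], [-0.07, 0.38, 0.07], [-0.06, 0.37, 0.07]]
turn [[-0.0, -0.109, 0.0], [-0.0, -0.109, 0.0], [-0.0, -0.109, 0.0], [-0.0, -0.109, 0.0], [-0.0, -0.109, 0.0], [-0.0, -0.109, 0.0]]
end [0.4837 0.1879 0.3475]
```

View pics/scene15.png

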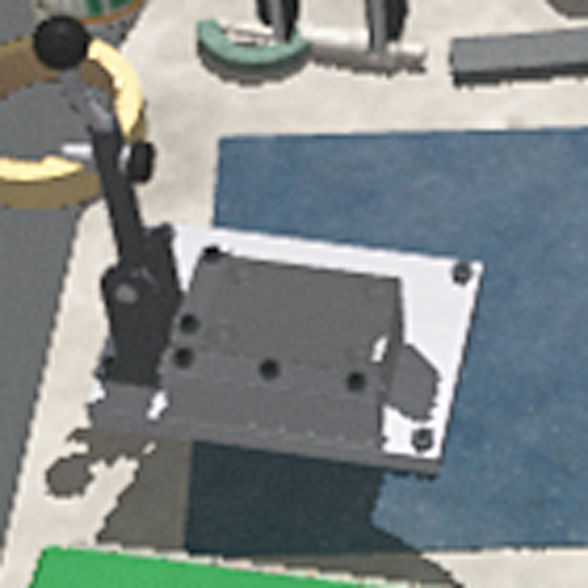

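The scene picture shows the pack tight in the corner (far edge at about (190,260), left edge along the fence), with the clamp still upright. Next I'll turn and tilt toward the knob.

Emit:
apply_moves --offset '[[-0.06,-0.55,-0.26],[-0.05,-0.51,-0.32],[-0.06,-0.48,-0.37],[-0.06,-0.43,-0.43],[-0.05,-0.38,-0.47],[-0.06,-0.33,-0.51],[-0.05,-0.27,-0.54],[-0.06,-0.2,-0.57]]' --turn '[[-0.112,0,0],[-0.112,0,0],[-0.112,0,0],[-0.112,0,0],[-0.112,0,0],[-0.112,0,0],[-0.112,0,0],[-0.112,0,0]]' --jaw 0.52 --squeeze 30

```text
t: 24.03
ee_pos: [0.5293, 0.158, 0.3311]
tcp_rot: [0.209, 1.563, -0.21]
wrist_force: [-0.2, -0.1, -0.2]
gripper_width: 0.0442
```

Emit:
apply_moves --offset '[[-0.06,-0.14,-0.59],[-0.05,-0.08,-0.6],[-0.06,0,-0.6],[-0.06,0.06,-0.61],[-0.05,0.13,-0.59],[-0.06,0.19,-0.57],[-0.09,0.38,0.01],[-0.1,0.37,0.02]]' --turn '[[-0.112,0,0],[-0.112,0,0],[-0.112,0,0],[-0.112,0,0],[-0.112,0,0],[-0.112,0,0],[0,-0.109,0],[0,-0.109,0]]'

```text
t: 24.7
ee_pos: [0.491, 0.1665, 0.3363]
tcp_rot: [-0.27, 1.332, 0.338]
wrist_force: [0.3, 0.3, -0.9]
gripper_width: 0.0445
```

Emit:
apply_moves --offset '[[-0.09,0.38,0.02],[-0.08,0.37,0.04],[-0.08,0.38,0.05],[-0.08,0.37,0.05],[-0.07,0.38,0.07],[-0.06,0.37,0.07],[0,0,0],[0,0,0]]' --turn '[[0,-0.109,0],[0,-0.109,0],[0,-0.109,0],[0,-0.109,0],[0,-0.109,0],[0,-0.109,0],[0,0,0],[0,0,0]]'

```text
t: 25.37
ee_pos: [0.4818, 0.1869, 0.3415]
tcp_rot: [-0.142, 0.704, 0.383]
wrist_force: [-0.3, -0.8, -0.3]
gripper_width: 0.0442
```

```bash
python3 - <<'E'
from jig import *
o=manip.get_obs();Rc=R.from_rotvec(o["tcp_rot"]).as_matrix();print(o["t"],o["ee_pos"],toJ(o["ee_pos"]),o["wrist_force"],Rc.round(3),o["joints"].round(2))
C=cam("wrist",o);im=manip.get_image("wrist")[:,:,::-1].copy()
k=np.r_[J(.082,0),.208];print("knob px",proj(C,k),"grasp px",proj(C,o["ee_pos"]+Rc[:,0]*.155),"knob in tool",Rc.T@(k-o["ee_pos"]))
cv2.imwrite("pics/w16.png",im);np.save("w16o.npy",np.r_[o["ee_pos"],o["tcp_rot"]])
im=manip.get_image("scene")[:,:,::-1];cv2.imwrite("pics/scene16.png",im)
E
```

```text
25.3667 [0.48179071 0.18690944 0.3415422 ] [-0.0863816  -0.00022705] [-0.28774746 -0.77446019 -0.28663297] [[ 0.696 -0.389  0.603]
 [ 0.295  0.921  0.254]
 [-0.654  0.001  0.756]] [ 0.18  0.05 -0.76 -0.08  0.17 -0.15]
knob px [[316.68589257 237.90194546]] grasp px [[318.45225018 270.42724973]] knob in tool [ 0.21470988 -0.00102875  0.0091947 ]
```

View pics/w16.png

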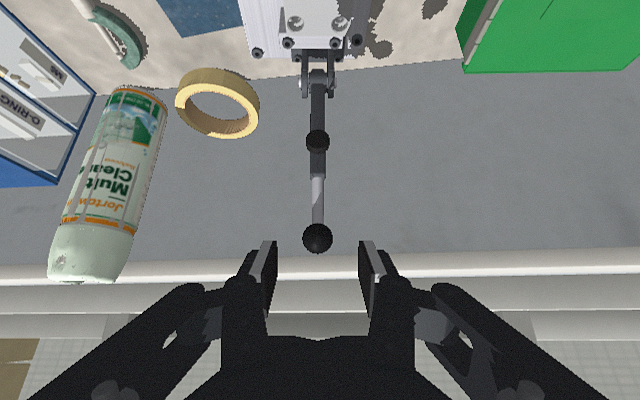

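View pics/scene16.png

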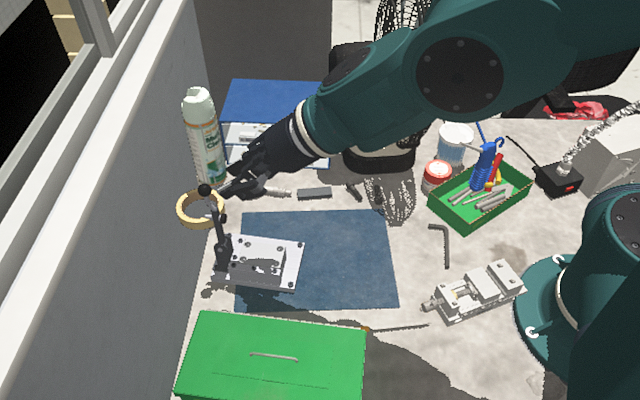

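The knob is at (317,238) in the wrist view, exactly where my model puts it. In tool axes it is 21.5 cm ahead and 0.9 cm toward +z. Approaching now.

Emit:
apply_moves --offset '[[0.5,-0.1,0.5],[1,0,0.4],[1.5,0,0],[1.5,0,0],[1,0,0],[0.5,0,0],[0,0,0],[0,0,0]]' --turn '[[0,0,0],[0,0,0],[0,0,0],[0,0,0],[0,0,0],[0,0,0],[0,0,0],[0,0,0]]'

```text
t: 26.13
ee_pos: [0.5307, 0.2065, 0.311]
tcp_rot: [-0.142, 0.698, 0.383]
wrist_force: [0.6, 0.4, -0.3]
gripper_width: 0.0442
```

```bash
python3 - <<'E'
from jig import *
o=manip.get_obs();Rc=R.from_rotvec(o["tcp_rot"]).as_matrix();print(o["t"],o["ee_pos"],toJ(o["ee_pos"]),o["wrist_force"])
k=np.r_[J(.082,0),.208];print("knob in tool",Rc.T@(k-o["ee_pos"]))
im=manip.get_image("wrist")[:,:,::-1];cv2.imwrite("pics/w17.png",im)
E
```

```text
26.1333 [0.53067266 0.20648175 0.31100381] [-0.03373075 -0.00086675] [ 0.55959016  0.37670093 -0.29957362]
knob in tool [ 1.54903360e-01  1.93618267e-05 -3.01519178e-03]
```

View pics/w17.png

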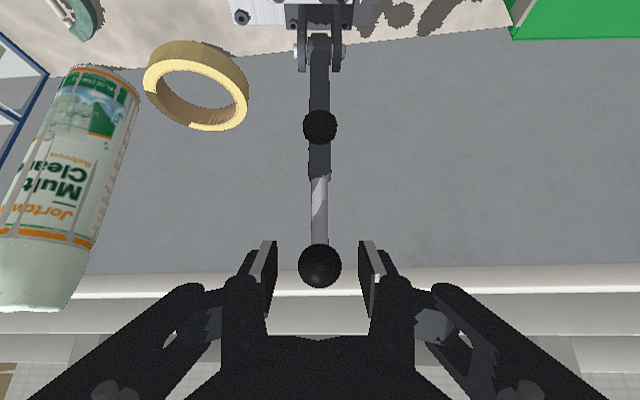

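The knob (320,265) sits between the pads. Closing.

Emit:
apply_moves --offset '[[0,0,-0.2],[0,0,0],[0,0,0],[0,0,0],[0,0,0]]' --turn '[[0,0,0],[0,0,0],[0,0,0],[0,0,0],[0,0,0]]' --jaw 0.1

```text
t: 26.6
ee_pos: [0.5288, 0.2062, 0.31]
tcp_rot: [-0.141, 0.697, 0.385]
wrist_force: [-3.5, 3.6, 1.3]
gripper_width: 0.02
```

```bash
cat > arc.py <<'E'
from jig import *
# knob pos in jig at q ; tool offset knob in tool = e
def knob(q): return np.array([.072-.139*np.cos(q)+.010*np.sin(q),0,.069+.139*np.sin(q)+.010*np.cos(q)])
def pose(q,t,e,dy=0):
    Rt=Rdown(JY+np.pi/2,t);k=knob(q);kw=np.r_[J(k[0],k[1]+dy),k[2]]
    return kw-Rt@e,Rt
E
python3 - <<'E'
from arc import *
o=manip.get_obs();Rc=R.from_rotvec(o["tcp_rot"]).as_matrix();print(o["t"],o["ee_pos"],toJ(o["ee_pos"]),o["wrist_force"],o["gripper_width"])
k=np.r_[J(.082,0),.208];e=Rc.T@(k-o["ee_pos"]);print(e)
t0=np.arccos(-Rc[2,0]);print("tilt",t0)
q0=1.57;N=22;w=[]
for i in range(1,N+1):
    q=q0*(1-i/N)+.06*i/N;t=t0+(np.deg2rad(20)-t0)*i/N
    p,Rt=pose(q,t,e);w.append((p,Rt,dict(n=1)))
p0,R0=pose(q0,t0,e)
plan(w,start=(o["ee_pos"]*0+p0,R0))
E
```

```text
26.6 [0.52876617 0.20621243 0.30999765] [-0.03559505 -0.00038542] [-3.4937825   3.62302163  1.33765277] 0.0200397563296487
[ 0.15566055 -0.00072403 -0.00123742]
tilt 0.8642559044539535
offset [[-0.74, 0.0, -0.23], [-0.69, 0.0, -0.29], [-0.62, -0.0, -0.36], [-0.55, 0.0, -0.41], [-0.48, -0.0, -0.46], [-0.4, 0.0, -0.5], [-0.32, -0.0, -0.54], [-0.23, 0.0, -0.56]]
turn [[-0.0, 0.023, -0.0], [-0.0, 0.024, -0.0], [-0.0, 0.023, -0.0], [-0.0, 0.024, -0.0], [-0.0, 0.023, 0.0], [-0.0, 0.024, 0.0], [-0.0, 0.023, 0.0], [-0.0, 0.023, 0.0]]
offset [[-0.15, -0.0, -0.58], [-0.07, 0.0, -0.59], [0.03, -0.0, -0.59], [0.11, 0.0, -0.58], [0.2, -0.0, -0.58], [0.29, 0.0, -0.55], [0.37, -0.0, -0.52], [0.45, -0.0, -0.48]]
turn [[-0.0, 0.024, 0.0], [-0.0, 0.023, 0.0], [-0.0, 0.024, 0.0], [-0.0, 0.023, 0.0], [-0.0, 0.023, 0.0], [-0.0, 0.024, 0.0], [-0.0, 0.023, 0.0], [-0.0, 0.024, 0.0]]
offset [[0.52, 0.0, -0.44], [0.6, -0.0, -0.39], [0.66, -0.0, -0.33], [0.73, -0.0, -0.27], [0.78, 0.0, -0.2], [0.82, 0.0, -0.12]]
turn [[-0.0, 0.023, 0.0], [-0.0, 0.024, 0.0], [-0.0, 0.023, 0.0], [-0.0, 0.023, 0.0], [-0.0, 0.024, 0.0], [-0.0, 0.023, 0.0]]
end [0.452  0.1756 0.2341]
```

Gripped at 20 mm on the 22 mm knob. Now swinging the arm down along the arc.

Emit:
apply_moves --offset '[[-0.74,0,-0.23],[-0.69,0,-0.29],[-0.62,0,-0.36],[-0.55,0,-0.41],[-0.48,0,-0.46],[-0.4,0,-0.5],[-0.32,0,-0.54],[-0.23,0,-0.56]]' --turn '[[0,0.023,0],[0,0.024,0],[0,0.023,0],[0,0.024,0],[0,0.023,0],[0,0.024,0],[0,0.023,0],[0,0.023,0]]'

```text
t: 27.27
ee_pos: [0.48, 0.1858, 0.3153]
tcp_rot: [-0.178, 0.881, 0.376]
wrist_force: [-1.1, 9.3, 0.1]
gripper_width: 0.0195
```

```bash
python3 - <<'E'
from arc import *
o=manip.get_obs();Rc=R.from_rotvec(o["tcp_rot"]).as_matrix()
e=np.array([.1557,-.0007,-.0012]);k=o["ee_pos"]+Rc@e;kj=toJ(k)
print(o["t"],o["wrist_force"],o["gripper_width"],"knob jig",kj,k[2],"r",np.hypot(kj[0]-.072,k[2]-.069), "tilt",np.arccos(-Rc[2,0]))
im=manip.get_image("scene")[:,:,::-1];cv2.imwrite("pics/scene18.png",cv2.resize(im[120:320,170:370],None,fx=3,fy=3,interpolation=cv2.INTER_CUBIC))
E
```

```text
27.2667 [-1.08878837  9.33122691  0.07901812] 0.019544816281809898 knob jig [ 0.00819502 -0.00013998] 0.1932432955811541 r 0.13966915369596986 tilt 0.6777668981942445
```

View pics/scene18.png

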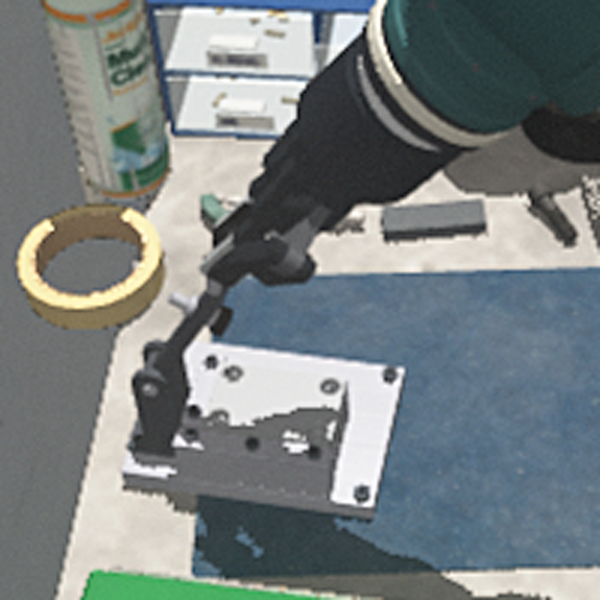

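The knob follows the arc at radius 0.1397 (0.1394 expected). A 9 N side force shows I'm about 0.6 mm off in y, so I'll ease that and continue.

Emit:
apply_moves --offset '[[-0.15,0.03,-0.58],[-0.07,0.03,-0.59],[0.03,0,-0.59],[0.11,0,-0.58],[0.2,0,-0.58],[0.29,0,-0.55],[0.37,0,-0.52],[0.45,0,-0.48]]' --turn '[[0,0.024,0],[0,0.023,0],[0,0.024,0],[0,0.023,0],[0,0.023,0],[0,0.024,0],[0,0.023,0],[0,0.024,0]]'

```text
t: 27.98
ee_pos: [0.4513, 0.1742, 0.2791]
tcp_rot: [-0.216, 1.067, 0.362]
wrist_force: [-5.1, 5.6, 3.8]
gripper_width: 0.0199
```

Emit:
apply_moves --offset '[[0.52,0,-0.44],[0.6,0,-0.39],[0.66,0,-0.33],[0.6,0,-0.2],[0,0,0]]' --turn '[[0,0.023,0],[0,0.024,0],[0,0.023,0],[0,0.023,0],[0,0,0]]'

```text
t: 28.4
ee_pos: [0.4496, 0.1736, 0.2504]
tcp_rot: [-0.234, 1.162, 0.355]
wrist_force: [-5.1, 6.9, -2.0]
gripper_width: 0.0198
```

```bash
python3 - <<'E'
from arc import *
o=manip.get_obs();Rc=R.from_rotvec(o["tcp_rot"]).as_matrix()
e=np.array([.1557,-.0007,-.0012]);k=o["ee_pos"]+Rc@e;kj=toJ(k);q=np.arctan2(k[2]-.069,-(kj[0]-.072))-np.arctan2(.010,.139)
print(o["t"],o["wrist_force"],o["gripper_width"],"knob jig",kj,k[2],"q",q,"r",np.hypot(kj[0]-.072,k[2]-.069), "tilt",np.arccos(-Rc[2,0]))
im=manip.get_image("scene")[:,:,::-1];cv2.imwrite("pics/scene19.png",cv2.resize(im[170:320,190:340],None,fx=4,fy=4,interpolation=cv2.INTER_CUBIC))
t0=np.arccos(-Rc[2,0]);w=[]
for qq in np.linspace(q,-.01,6)[1:]:
    w.append((*pose(qq,t0,e),dict(n=1)))
plan(w,start=pose(q,t0,e))
E
```

```text
28.4 [-5.09967618  6.87765325 -1.96013564] 0.01977371415380219 knob jig [-6.27212023e-02 -4.64577481e-05] 0.10613900610746943 q 0.19717312960708938 r 0.13974658540228574 tilt 0.39304432543325024
offset [[0.46, 0.0, -0.35], [0.48, 0.0, -0.32], [0.49, 0.0, -0.31], [0.5, 0.0, -0.28], [0.51, 0.0, -0.27]]
turn [[0.0, 0.0, 0.0], [0.0, 0.0, 0.0], [0.0, 0.0, 0.0], [0.0, 0.0, 0.0], [0.0, 0.0, 0.0]]
end [0.4452 0.1727 0.2219]
```

View pics/scene19.png

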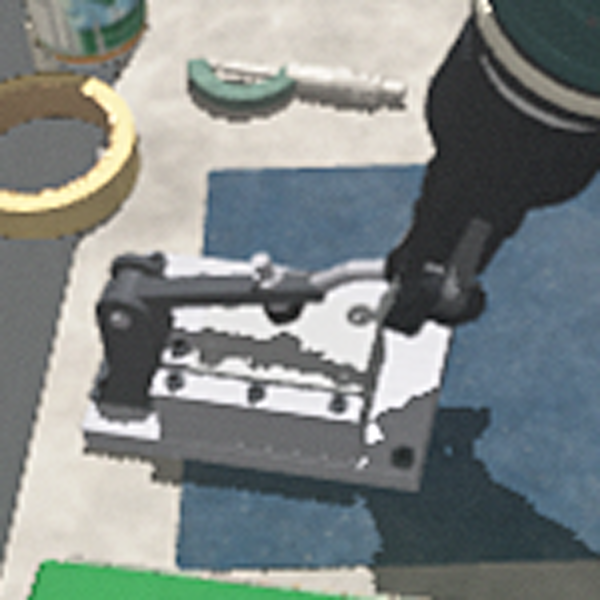

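The arm is at q ≈ 0.20, with the foot above the pack and the pack in place. Lowering the rest in small steps.

Emit:
apply_moves --offset '[[0.4,0.03,-0.3],[0.4,0,-0.27],[0.45,0,-0.28],[0.4,0,-0.22],[0,0,0]]' --turn '[[0,0,0],[0,0,0],[0,0,0],[0,0,0],[0,0,0]]'

```text
t: 28.87
ee_pos: [0.4461, 0.1723, 0.2313]
tcp_rot: [-0.234, 1.16, 0.355]
wrist_force: [-3.1, 5.6, -1.4]
gripper_width: 0.0197
```

Emit:
apply_moves --offset '[[0.15,0,-0.08],[0.15,0,-0.08],[0,0,0]]' --turn '[[0,0,0],[0,0,0],[0,0,0]]'

```text
t: 29.12
ee_pos: [0.4456, 0.1721, 0.2282]
tcp_rot: [-0.234, 1.16, 0.354]
wrist_force: [-5.5, 5.4, -0.6]
gripper_width: 0.0198
```

```bash
cat > qq.py <<'E'
from arc import *
o=manip.get_obs();Rc=R.from_rotvec(o["tcp_rot"]).as_matrix()
e=np.array([.1557,-.0007,-.0012]);k=o["ee_pos"]+Rc@e;kj=toJ(k);q=np.arctan2(k[2]-.069,-(kj[0]-.072))-np.arctan2(.010,.139)
print(o["t"],o["wrist_force"],o["gripper_width"],"knob jig",kj,k[2],"q",q,"r",np.hypot(kj[0]-.072,k[2]-.069))
E
python3 qq.py
```

```text
29.1167 [-5.53657952  5.41958324 -0.64203774] 0.019806211970887264 knob jig [-6.67244167e-02 -3.31814638e-05] 0.08399762579947362 q 0.03587394860812583 r 0.13953276523779864
```

Emit:
apply_moves --offset '[[0.14,0,-0.06],[0.14,0,-0.06],[0,0,0]]' --turn '[[0,0,0],[0,0,0],[0,0,0]]'

```text
t: 29.37
ee_pos: [0.4455, 0.1721, 0.2251]
tcp_rot: [-0.234, 1.16, 0.354]
wrist_force: [-6.0, 3.6, -0.6]
gripper_width: 0.02
```

Emit:
apply_moves --offset '[[0.09,0,-0.04],[0.09,0,-0.04],[0,0,0]]' --turn '[[0,0,0],[0,0,0],[0,0,0]]'

```text
t: 29.62
ee_pos: [0.4455, 0.1721, 0.2232]
tcp_rot: [-0.234, 1.16, 0.354]
wrist_force: [-5.4, 4.5, -1.5]
gripper_width: 0.0197
```

```bash
python3 qq.py
```

```text
29.6167 [-5.41213351  4.49365768 -1.53838847] 0.019663289252695774 knob jig [-6.68327304e-02 -2.44926463e-05] 0.0790221763254309 q 0.00024513931819976353 r 0.13919400504280718
```

Emit:
apply_moves --offset '[[0.09,0,-0.04],[0,0,0]]' --turn '[[0,0,0],[0,0,0]]'

```text
t: 29.78
ee_pos: [0.4455, 0.172, 0.2223]
tcp_rot: [-0.234, 1.16, 0.354]
wrist_force: [-6.4, 4.2, -0.7]
gripper_width: 0.0197
```

Emit:
apply_moves --offset '[[0.09,0,-0.04],[0,0,0]]' --turn '[[0,0,0],[0,0,0]]'

```text
t: 29.95
ee_pos: [0.4454, 0.172, 0.2212]
tcp_rot: [-0.234, 1.16, 0.354]
wrist_force: [-6.9, 3.2, -0.5]
gripper_width: 0.0196
```

```bash
python3 qq.py; python3 - <<'E'
from h import *
im=manip.get_image("scene")[:,:,::-1];cv2.imwrite("pics/scene20.png",cv2.resize(im[170:320,190:340],None,fx=4,fy=4,interpolation=cv2.INTER_CUBIC))
E
```

```text
29.95 [-6.90215187  3.21603282 -0.45536273] 0.019629086622006985 knob jig [-6.70578579e-02 -2.33361849e-05] 0.0770038541957051 q -0.014324420163374103 r 0.13928800924228452
```

View pics/scene20.png

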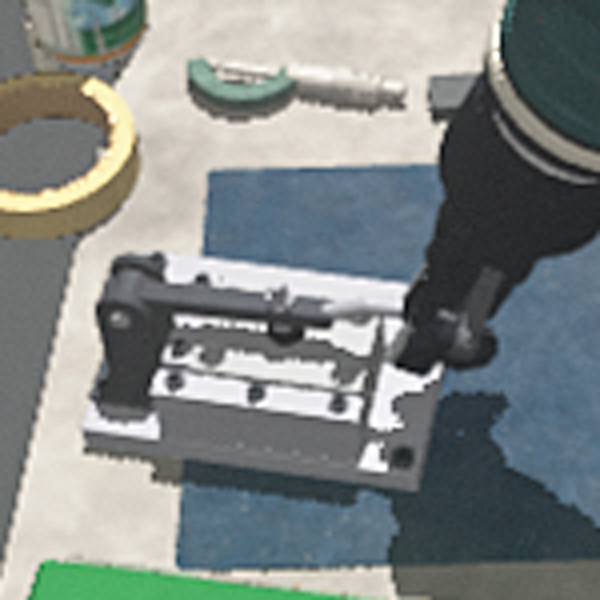

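Emit:
apply_moves --offset '[[0.09,0,-0.06],[0,0,0]]' --turn '[[0,0,0],[0,0,0]]'

```text
t: 30.17
ee_pos: [0.4454, 0.172, 0.2203]
tcp_rot: [-0.234, 1.16, 0.355]
wrist_force: [-6.6, 4.7, -0.1]
gripper_width: 0.0199
```

Emit:
apply_moves --offset '[[0.09,0,-0.06],[0,0,0]]' --turn '[[0,0,0],[0,0,0]]'

```text
t: 30.33
ee_pos: [0.4452, 0.172, 0.2193]
tcp_rot: [-0.234, 1.16, 0.355]
wrist_force: [-5.1, 4.3, -0.8]
gripper_width: 0.0199
```

```bash
python3 qq.py
```

```text
30.3333 [-5.13300503  4.33181418 -0.82337791] 0.019877598851268528 knob jig [-6.70831007e-02 -2.59218355e-05] 0.07512043017214587 q -0.027841521521279326 r 0.13921770210549136
```

```bash
python3 - <<'E'
from arc import *
o=manip.get_obs();C=cam("wrist",o);im=manip.get_image("wrist")[:,:,::-1];cv2.imwrite("pics/w21.png",im)
Rc=R.from_rotvec(o["tcp_rot"]).as_matrix();print("knob px if at e",proj(C,o["ee_pos"]+Rc@[.1557,0,-.0012]))
for q in(0,.03,-.03):
    k=knob(q);print(q,proj(C,np.r_[J(k[0],k[1]),k[2]]))
im=manip.get_image("scene")[:,:,::-1];cv2.imwrite("pics/scene21.png",cv2.resize(im[200:290,200:320],None,fx=6.5,fy=6.5,interpolation=cv2.INTER_CUBIC))
E
```

```text
knob px if at e [[318.34788662 267.58445374]]
0 [[317.00613443 274.17517318]]
0.03 [[317.01152822 281.90951165]]
-0.03 [[316.9992115  266.91217237]]
```

View pics/w21.png

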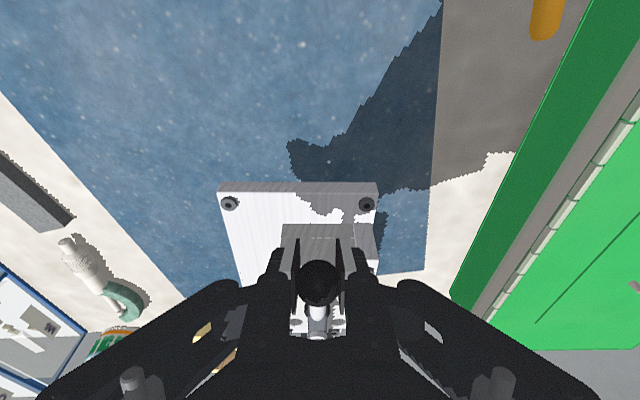

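View pics/scene21.png

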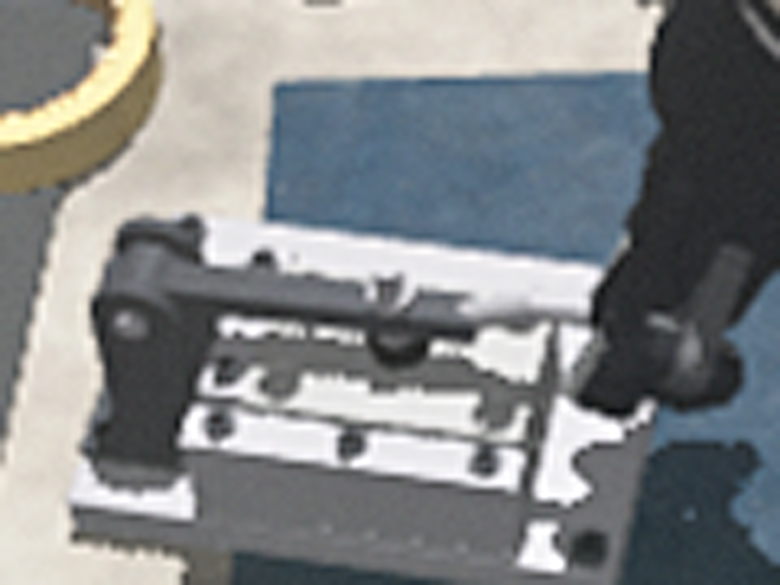

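The knob is at (319,283) in the wrist view, about 8 mm up in the pads from where it was gripped. So it slipped, and the clamp is probably still at q ≈ 0.03. I'll release, come vertically over the knob with the fingers shut and press it down by feel.

Emit:
apply_moves --offset '[[0,0,0],[0,0,0],[0,0,0],[-1,0,0],[-2.5,0,0],[-3,0,0],[-2,0,0],[0,0,0]]' --turn '[[0,0,0],[0,0,0],[0,0,0],[0,0,0],[0,0,0],[0,0,0],[0,0,0],[0,0,0]]' --jaw 0.55

```text
t: 31.1
ee_pos: [0.416, 0.1588, 0.3013]
tcp_rot: [-0.235, 1.153, 0.352]
wrist_force: [1.4, 0.0, 1.2]
gripper_width: 0.0469
```

```bash
python3 - <<'E'
from arc import *
o=manip.get_obs();C=cam("wrist",o);im=manip.get_image("wrist")[:,:,::-1];cv2.imwrite("pics/w22.png",im);print(o["t"],o["ee_pos"],o["wrist_force"],o["gripper_width"])
for q in(0,.03,.06):
    k=knob(q);print(q,proj(C,np.r_[J(k[0],k[1]),k[2]]))
Rc=R.from_rotvec(o["tcp_rot"]).as_matrix();t0=np.arccos(-Rc[2,0])
S=cam("scene");im=manip.get_image("scene")[:,:,::-1];cv2.imwrite("pics/scene22r.png",im);cv2.imwrite("pics/scene22.png",cv2.resize(im[200:290,200:320],None,fx=6.5,fy=6.5,interpolation=cv2.INTER_CUBIC))
for q in(0,.03,.06):
    k=knob(q);p=proj(S,np.r_[J(k[0],k[1]),k[2]]);print("scene",q,p,(p-[200,200])*6.5)
plan([((*J(-.067,0),.31),Rdown(JY+np.pi/2),{}),((*J(-.067,0),.275),Rdown(JY+np.pi/2),dict(v=1.5))],start=(o["ee_pos"],Rdown(JY+np.pi/2,t0)))
E
```

```text
31.1 [0.41598636 0.15878044 0.30133898] [1.3582759  0.03517457 1.21079996] 0.046856050276557766
0 [[318.82826244 210.18799455]]
0.03 [[318.84115471 214.10577108]]
0.06 [[318.85274727 218.23987358]]
scene 0 [[296.10790179 248.93948605]] [[624.70136164 318.10665935]]
scene 0.03 [[295.83779659 247.49603139]] [[622.94567784 308.72420406]]
scene 0.06 [[295.49709158 246.0379552 ]] [[620.73109524 299.24670882]]
offset [[0.69, 0.03, 2.18], [0.47, 0.02, 2.23], [0.24, 0.03, 2.27], [0.01, 0.02, 2.29], [1.17, 0.0, -0.0], [1.16, 0.0, -0.0], [1.17, 0.0, -0.01]]
turn [[0.0, 0.1, 0.0], [0.0, 0.1, 0.0], [0.0, 0.1, 0.0], [0.0, 0.1, 0.0], [0.0, 0.0, -0.0], [0.0, 0.0, -0.0], [0.0, 0.0, -0.0]]
end [0.4996 0.1945 0.275 ]
```

View pics/w22.png

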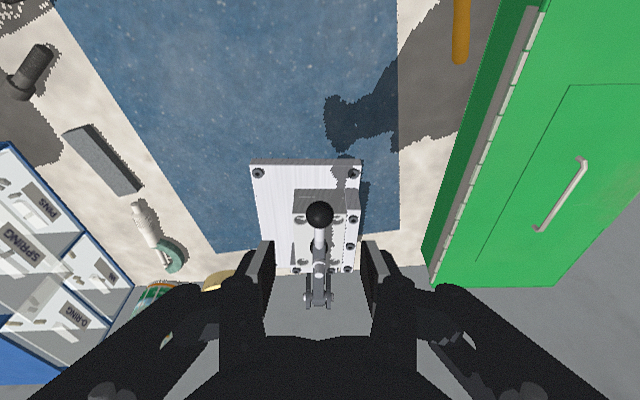

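View pics/scene22.png

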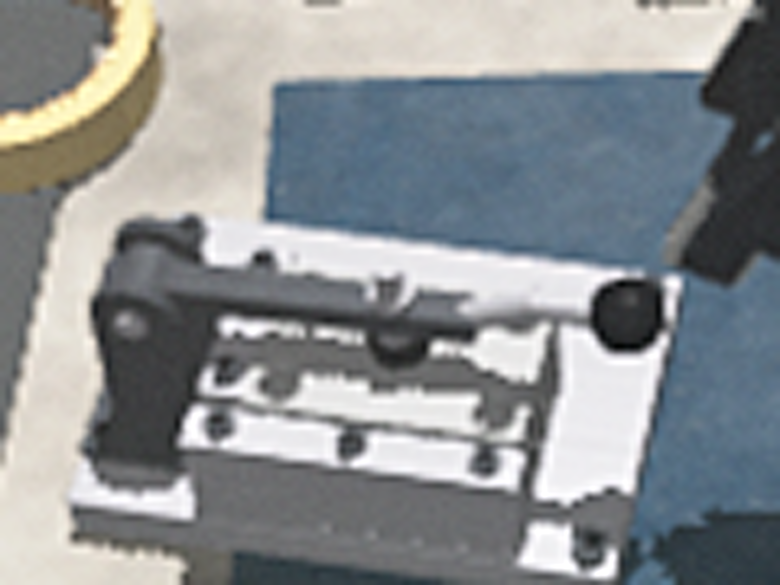

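The knob is at (628,313) in the scene crop and (319,215) in the wrist view. That puts q between about 0.015 and 0.035, so the foot is not quite down, or only just. Pressing with shut fingers.

Emit:
apply_moves --offset '[[0.69,0,2.18],[0.47,0,2.23],[0.24,0,2.27],[0,0,2.29],[0,0,0],[0,0,0]]' --turn '[[0,0.1,0],[0,0.1,0],[0,0.1,0],[0,0.1,0],[0,0,0],[0,0,0]]' --jaw 0

```text
t: 31.7
ee_pos: [0.5013, 0.1949, 0.3039]
tcp_rot: [-0.315, 1.554, 0.314]
wrist_force: [-0.3, 0.6, -0.2]
gripper_width: 0.0003
```

```bash
python3 - <<'E'
from arc import *
o=manip.get_obs();print(o["t"],o["ee_pos"],toJ(o["ee_pos"]),o["wrist_force"],o["gripper_width"],R.from_rotvec(o["tcp_rot"]).as_matrix().round(3))
im=manip.get_image("wrist")[:,:,::-1];cv2.imwrite("pics/w23.png",im)
E
```

```text
31.7 [0.50131433 0.19489632 0.30393651] [-0.06528771 -0.00032584] [-0.31588789  0.64251939 -0.2210075 ] 0.0002603184971666908 [[-0.006 -0.39   0.921]
 [-0.002  0.921  0.39 ]
 [-1.     0.    -0.006]]
```

View pics/w23.png

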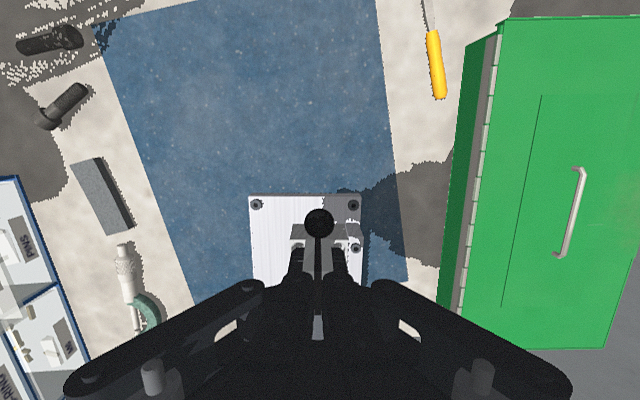

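Emit:
apply_moves --offset '[[1,0,-0.1],[1,0,-0.1],[0.7,0,0],[0.3,0,0],[0,0,0]]' --turn '[[0,0,0],[0,0,0],[0,0,0],[0,0,0],[0,0,0]]'

```text
t: 32.17
ee_pos: [0.4971, 0.1933, 0.2757]
tcp_rot: [-0.315, 1.552, 0.313]
wrist_force: [-0.1, -0.1, -0.2]
gripper_width: -0.0001
```

Emit:
apply_moves --offset '[[0.2,0,0],[0.1,0,0],[0,0,0]]' --turn '[[0,0,0],[0,0,0],[0,0,0]]'

```text
t: 32.42
ee_pos: [0.498, 0.1936, 0.2733]
tcp_rot: [-0.315, 1.551, 0.313]
wrist_force: [-0.3, -0.1, 0.8]
gripper_width: -0.0
```

Emit:
apply_moves --offset '[[0.2,0,0],[0.2,0,0],[0.1,0,0],[0,0,0]]' --turn '[[0,0,0],[0,0,0],[0,0,0],[0,0,0]]'

```text
t: 32.75
ee_pos: [0.4979, 0.1936, 0.2679]
tcp_rot: [-0.315, 1.552, 0.313]
wrist_force: [-0.2, 0.5, -0.2]
gripper_width: -0.0001
```

Emit:
apply_moves --offset '[[0.1,0,0],[0.1,0,0],[0,0,0]]' --turn '[[0,0,0],[0,0,0],[0,0,0]]'

```text
t: 33.0
ee_pos: [0.4979, 0.1936, 0.266]
tcp_rot: [-0.315, 1.552, 0.313]
wrist_force: [-0.2, -0.2, 0.9]
gripper_width: 0.0004
```

Emit:
apply_moves --offset '[[0.1,0,0],[0.05,0,0],[0,0,0]]' --turn '[[0,0,0],[0,0,0],[0,0,0]]'

```text
t: 33.25
ee_pos: [0.4979, 0.1936, 0.2646]
tcp_rot: [-0.315, 1.552, 0.313]
wrist_force: [-0.7, -0.5, 1.4]
gripper_width: 0.0
```

Emit:
apply_moves --offset '[[0.1,0,0],[0.05,0,0],[0,0,0]]' --turn '[[0,0,0],[0,0,0],[0,0,0]]'

```text
t: 33.5
ee_pos: [0.4979, 0.1936, 0.2632]
tcp_rot: [-0.315, 1.552, 0.313]
wrist_force: [-0.7, 0.2, 2.5]
gripper_width: 0.0
```

Emit:
apply_moves --offset '[[0.1,0,0],[0,0,0]]' --turn '[[0,0,0],[0,0,0]]'

```text
t: 33.67
ee_pos: [0.4979, 0.1936, 0.2627]
tcp_rot: [-0.315, 1.551, 0.313]
wrist_force: [-4.1, -0.3, 12.6]
gripper_width: -0.0002
```

Emit:
apply_moves --offset '[[0.1,0,0],[0,0,0]]' --turn '[[0,0,0],[0,0,0]]'

```text
t: 33.83
ee_pos: [0.4978, 0.1936, 0.2624]
tcp_rot: [-0.315, 1.551, 0.313]
wrist_force: [-6.9, -2.3, 22.6]
gripper_width: -0.0
```

A firm stop: the force rose from 2.5 to 22 N within 1 mm, with the fingertip at z = 0.089–0.090 (0.090 expected at q = 0). The foot is on the pack. Retreating and checking.

Emit:
apply_moves --offset '[[-0.3,0,0],[-1,0,0],[-3,0,0],[-4,0,0],[-4,0,-1],[0,0,-4],[0,0,-4],[0,0,-3]]' --turn '[[0,0,0],[0,0,0],[0,0,0],[0,0,0],[0,0,0],[0,0,0],[0,0,0],[0,0,0]]'

```text
t: 34.5
ee_pos: [0.3858, 0.1464, 0.3849]
tcp_rot: [-0.315, 1.551, 0.313]
wrist_force: [0.4, -0.4, 0.3]
gripper_width: -0.0003
```

Emit:
apply_moves --offset '[[0,0,-1],[0,0,0],[0,0,0],[0,0,0]]' --turn '[[0,0,0],[0,0,0],[0,0,0],[0,0,0]]'

```text
t: 34.83
ee_pos: [0.3798, 0.1434, 0.3847]
tcp_rot: [-0.315, 1.551, 0.313]
wrist_force: [0.6, 0.2, 0.2]
gripper_width: 0.0001
```

```bash
python3 - <<'E'
from arc import *
o=manip.get_obs();C=cam("wrist",o);S=cam("scene");print(o["t"],o["ee_pos"],toJ(o["ee_pos"]),o["wrist_force"])
im=manip.get_image("wrist")[:,:,::-1].copy();cv2.imwrite("pics/w24.png",im)
s=manip.get_image("scene")[:,:,::-1].copy();cv2.imwrite("pics/scene24r.png",s);cv2.imwrite("pics/scene24.png",cv2.resize(s[200:290,200:320],None,fx=6.5,fy=6.5,interpolation=cv2.INTER_CUBIC))
t=manip.get_image("top")[:,:,::-1].copy();cv2.imwrite("pics/top24.png",t)
for q in(0,.03):
    k=knob(q);p=proj(S,np.r_[J(k[0],k[1]),k[2]]);print("scene",q,(p-[200,200])*6.5, proj(C,np.r_[J(k[0],k[1]),k[2]]))
P=np.array([[*J(x,y),.053] for x,y in((-.04,-.025),(-.04,.025),(.04,.025),(.04,-.025))]);print("pack corners scene crop",((proj(S,P)-[200,200])*6.5).round(0).tolist(),"top",proj(cam("top"),P).round(1).tolist())
E
```

```text
34.8333 [0.37975317 0.14343719 0.38470757] [-0.19728844 -0.00130872] [0.60194345 0.22158855 0.1797607 ]
scene 0 [[624.70136164 318.10665935]] [[318.09369087 303.49695401]]
scene 0.03 [[622.94567784 308.72420406]] [[318.10257998 306.10528747]]
pack corners scene crop [[552.0, 292.0], [515.0, 434.0], [235.0, 395.0], [281.0, 256.0]] top [[261.7, 231.8], [234.5, 243.4], [217.4, 201.0], [244.2, 189.7]]
```

View pics/scene24.png

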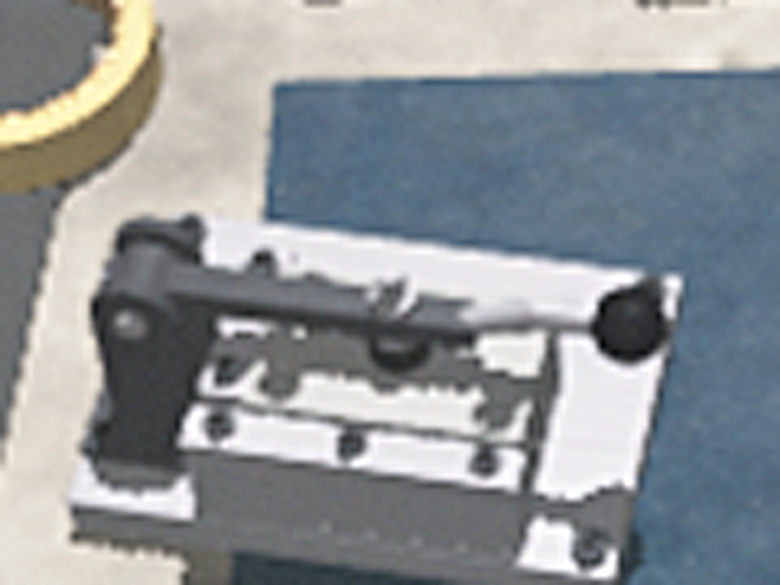

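View pics/w24.png

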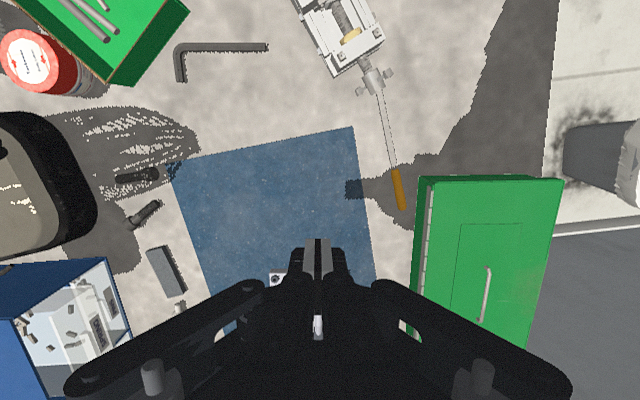

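View pics/top24.png

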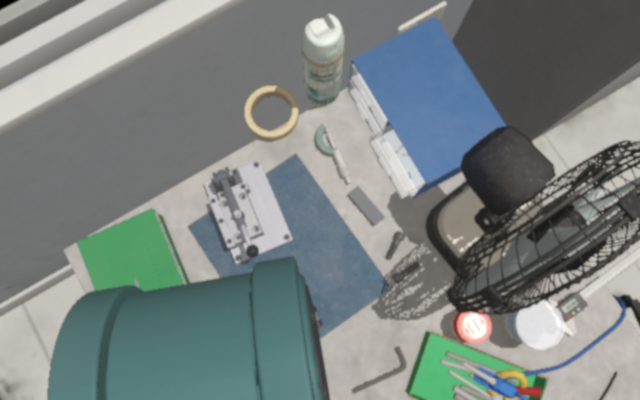

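The knob dropped from (628,313) to (630,322) in the scene crop; q = 0 predicts about 318. The arm is now level. Last check: the pack's edges, in zoomed views.

```bash
python3 - <<'E'
from arc import *
t=cv2.imread("pics/top24.png");cv2.imwrite("pics/top24z.png",cv2.resize(t[160:265,195:300],None,fx=5.7,fy=5.7,interpolation=cv2.INTER_CUBIC))
T=cam("top")
pr=proj(T,[[*J(x,y),.053] for x,y in((-.04,-.025),(-.04,.025),(.04,.025),(.04,-.025))]);print(((pr-[195,160]+.5)*5.7-.5).round(0).tolist())
def rep(nm,p,q,z):
    c,d,r=edge(t,p,q,half=2.5);P=ray(T,[c-d*8,c+d*8],z);print(nm,r.round(2),[toJ(x).round(4).tolist() for x in P])
rep("-y edge top",pr[0]+(pr[3]-pr[0])*.05,pr[0]+(pr[3]-pr[0])*.95,.053)
rep("-x edge top",pr[0],pr[1],.053)
E
```

```text
[[382.0, 412.0], [228.0, 478.0], [130.0, 236.0], [283.0, 172.0]]
-y edge top 0.14 [[0.0142, -0.0282], [-0.0139, -0.0284]]
-x edge top 1.09 [[-0.0405, 0.0141], [-0.0433, -0.0128]]
```

View pics/top24z.png

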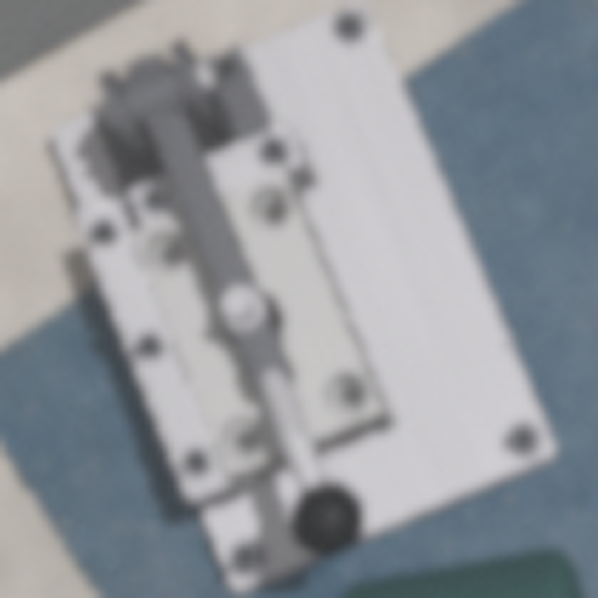

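The zoomed top view shows the pack square in the corner. Its −y and −x edges lie on the predicted corners, the side strip has even width, and the foot is on the top plate. The micrometer, oilstone and screws are where they started. Handing in.

```bash
python3 - <<'E'
from h import *
a=cv2.imread("pics/top0.png").astype(int);b=cv2.imread("pics/top24.png").astype(int)
print("top diff, micrometer/oilstone/screws region:",np.abs(a-b)[110:280,305:425].mean().round(2))
o=manip.get_obs();print(o["t"],o["wrist_force"])
print(manip.finish_job())
E
```

```text
top diff, micrometer/oilstone/screws region: 6.82
34.9833 [ 0.55818041 -0.22342312  0.6773098 ]
the job is handed in; nothing more can be done
None
```

```bash
python3 - <<'E'
import cv2,numpy as np
a=cv2.imread("pics/top0.png");b=cv2.imread("pics/top24.png")
d=np.abs(a.astype(int)-b).mean(2)
for n,(x0,x1,y0,y1) in dict(micro=(312,352,120,186),stone=(345,386,184,228),screws=(383,415,228,285),bare=(270,300,175,195)).items():
    A=cv2.cvtColor(a,6)[y0:y1,x0:x1].astype(np.float32);B=cv2.cvtColor(b,6)[y0:y1,x0:x1].astype(np.float32)
    print(n,d[y0:y1,x0:x1].mean().round(1),cv2.phaseCorrelate(A,B))
E
```

```text
micro 6.1 ((-0.014671671553898591, 0.009227241058297864), 1.0074377021855778)
stone 6.0 ((0.49774078843702796, 0.48494957902343216), 1.0015682179839522)
screws 5.2 ((-0.04532907124233532, 0.015399159012233099), 0.9959514031807581)
bare 5.1 ((0.029611661572351622, 0.013644411495725706), 1.0115815552075704)
```

The plate pack is ready for drilling and handed in at about 35 s of the 72 s allowed; the hand-in gave no verdict.

**What I did**
- **Plate:** I gripped the loose plate and lowered it flat onto the other two, making contact at the height I had worked out. I pressed a little hard there, about 22 N, and eased off before releasing.
- **Pushing:** I pushed the pack to the left fence, then to the far fence. I then repeated both pushes with the fingers lower, so the thick plate was seated too.
- **Clamp:** I swung the clamp down by its knob, then pressed the knob from above with shut fingers until the foot stopped on the pack. I then moved the arm clear.

**Last checks**
- **Fences:** The repeat pushes stopped within 0.1 mm (far fence) and 0.9 mm (left fence) of the first ones, at about 15 N. The first left-fence push reached 31 N. The final top view shows the pack square in the corner and the foot on the top plate.
- **Clamp foot:** The final press met a firm stop, rising from 2.5 to 22 N within 1 mm, at the expected knob height.
- **Micrometer and screws:** The start and end pictures show no shift.

**What disagreed**
- **Clamp grip:** My grip slipped about 8 mm on the knob near the end of the swing, so the fingers' position showed the clamp further down than it was. The pictures showed it not fully down, so I pressed it from above.
- **Oilstone:** The picture comparison gave a 0.5 pixel shift, probably an artefact of the method. I saw nothing touch it.
- **Plate edges:** An automatic fit of the pack's −y edge read 3 mm too far out, probably because it caught the dark side of the pack. The −x edge fit was poor.

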